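# Clear brass plugs out of a sloping T-slot with the scraper

### The job

Two brass plugs have got stuck in the T-slot of the sloping clamp plate. Take the scraper from its stand, use its blade in the slotted screw head to turn the swing stop at the slot's left end clear (about a quarter turn clockwise), and only then scrape both plugs along the slot and out of that end into the catch tray. Leave the stop open, stand the scraper back in its stand and let go; do not touch the plugs or the stop with the fingers, and leave the other things on the bench where they are.

Things in the scene. Friction and masses are not known exactly. Their poses are not given: they have to be found in the camera images.
- fixture: Fixed stand carrying the sloping plate and catch tray. Origin on the bench under the middle of the plate's face; y along the slot towards its open end (robot's left), z up, x away from the robot at yaw 0. The catch tray (aluminium, open-topped, 120 (x) x 100 (y) x 34 mm high, 3 mm walls) is fixed to it, centred at x 8, y 151 mm, under the slot's open end.
- slot_plate: Fixed aluminium plate 100 (x) x 200 (y) x 32 mm, sloping 30 degrees, facing up and to the robot. Origin: middle of the face, 75 mm up; x up the slope, y along the slot to its open end, z out of the face. T-slot along y at x = 0: neck 14 mm wide, 6 mm deep, then a channel 26 mm wide, 18 mm high, floor at z -24 mm. Wall at y -90 mm; open end at y +100 mm; past y 78 the neck is 28 wide.
- stop (a joint): Swing stop at the slot's open end, rad. 0: its 44 mm tab lies across the slot's end and bars it; 1.6: end of travel, tab pointing away along +y of the plate; clear from 1.2 on. Turns about the plate's normal, clockwise looking onto the face, on its captive screw head; stiff (0.12 N m), stays where it is left.
- stop_screw (a point): Centre of the top of the stop's screw head (plate frame x 32, y 106, z 16 mm); point z = the plate's normal. Steel head 30 mm across with one straight slot 8.5 mm wide, 9 mm deep, open at both ends. At joint value 0 the slot runs along the plate's (-x, +y) diagonal; at value v it has turned clockwise by v (at pi/4 it runs along y).
- plug_a: Loose brass plug 22 mm across, 16 mm high (round head 22 x 10, stem 12 x 6), about 0.03 kg, head down in the slot's channel, too wide to lift through the neck. The one nearer the closed end; at least 34 mm of channel is free behind it. Origin on its axis at the stem's end, 16 mm over the channel floor.
- plug_b: The second brass plug, same size, nearer the open end. Origin at the end of the stem. The plugs slide with a push of 2 to 5 N, given near the channel floor at about 60 mm/s.
- scraper: Loose scraper, 0.10 kg, 150 mm long, upright in its stand. Origin in the middle of the blade's tip, z up the handle. Steel blade 18 mm (x) x 5 mm (y), z 0 to 70; steel collar 34 (x) x 22 (y), z 70 to 76; black handle 22 mm (x) x 14 mm (y), z 76 to 150. Grip it across y, near z = 115 mm.
- stand: Fixed grey block 60 x 60 mm, 74 mm high, on a 75 mm foot. Origin under its middle. A pocket 24 mm (x) x 11 mm (y) runs down its middle; the scraper's blade hangs in it, its axes along the stand's, collar resting on the top, scraper origin 4 mm above the bench. The stand may be in either of two places; the mug is in the other. Water baths stand close behind it.
- mug: Bystander: two-tone mug, 78 x 112 x 92 mm, loose, origin under its middle.
- dropper_bottle: Bystander: small dropper bottle, 34 mm across, 102 mm high, loose, origin under its middle.
- wash_bottle: Bystander: wash bottle with bent spout, 76 x 87 x 231 mm, loose, behind the plate, origin under its middle.
- rubber_stopper: Bystander: black rubber stopper 29 mm across, 22 mm high, loose, origin under its middle.
- vial: Bystander: small capped vial 24 mm across, 62 mm high, loose, behind the plate, origin under its middle.

How it is judged:
By the outcome, as a careful person would: the job done as asked, in the order asked, and still so for the second after the job is handed in, with the robot touching nothing.
It also fails if it takes over 72 s, if anything falls off the work surface, if the arm or the gripper's body presses on something with over 40 N, if the wrist force passes 120 N, or if a joint passes its speed limit or range.

### The arm

A 7-joint arm with a two-finger parallel gripper is mounted at the origin on a cart in front of the work surface, level with it; the furniture and walls round the work are solid. World frame = base frame: x ahead of the robot, y to its left, z up, the work surface at z = 0. Lengths are in m, angles in rad, forces in N, time in s.
With the tool pointing down it reaches from about 0.425 to 1.025 m from the base axis. Payload 3.6 kg.
Tool frame: the origin (TCP) lies at the very end of the fingers, on their centre line; the grasp point (between the pads) lies 19 mm behind it; z points along the fingers, y is the line along which they close (so a half turn about z gives the same grasp; the last joint's range is limited). The gripper opens to 85 mm and grips with 20 to 120 N. Pads are 22 mm wide; open, the fingers measure 114 mm over their backs; the gripper's body (76 mm by 85 mm) begins 54 mm behind the grasp point. The pads swing forward as they close: fully open they stand 13 mm farther back than shut.
Start: joints at [-1.377, 0.591, 0.048, 1.609, -0.033, 0.943, -0.034], TCP at [0.206, 0.695, 0.231] pointing down, gripper open.
Joint ranges: [-2.69, 2.69], [-0.47, 2.24], [-1.27, 1.36], [0.19, 2.51], [-1.53, 4.68], [0.08, 2.07], [-3.09, 3.09]. Speed limits (rad/s): [2.57, 2.57, 3.14, 3.14, 3.14, 3.14, 3.14].

### API

Orientations are given as a rotation vector (axis times angle).
In Python, from rig import get_obs, capture, calibration, close_job gives the robot as it stands.
- The arm moves only by the tool play_rows, never from a script. Its argument "targets" is a list of rows, each a list of 7 numbers: the finger opening in m, from 0 to 0.0854, then the shift along the tool's x, y, z in m, then the turn, a rotation vector about the tool's x, y, z in rad. In form: [[gripper, tx, ty, tz, wx, wy, wz], ...]. A call has 1 to 12 rows; each row shifts and turns the commanded pose from where the row before left it, along the tool's axes as they then stand; what a row does not reach is not made up. A row lasts 1/10 s, in which the tool goes at most 50 mm and 8.59 degrees, less where a joint would pass 70% of its speed; a pose out of reach is approached as far as the arm can. A call is refused whole if a number of a shift passes 0.05 or a number of a turn 0.15, either way. A call with a gripper value outside its range is refused whole. The fingers move at their own pace and stop on an object; "force" is the grip in N (left out, the last holds). Time passes only in rows, so rows that do not move let the fingers close. It gives the time, the measured TCP pose, the force, the opening and the grip force at its end, in the units of the state.
- get_obs(): the state, without advancing time (a new reading comes with each control period).
- capture(name): name is "scene" or "top" or "wrist"; returns the picture (480x640x3 uint8, red, green, blue); there is no depth.
- calibration(name): a dict with "fov_y" (degrees; the focal length in pixels is half the picture's height over the tangent of half this angle, whatever the lens; pixels are square), "cx", "cy" (the principal point, pixels), "extrinsics" (4x4, takes a point from camera to world coordinates); the wrist camera has in their place "mount" (4x4, takes a point from camera to tool coordinates, whose origin is the TCP and whose axes are the flange's). Camera axes: x right, y up, looking along -z (the intrinsics and any distortion apply to the point x, -y, -z); pixel columns grow to the right and rows downward; lengths in m; the calibration is good to about 2 mm. A picture is of the moment at which its call begins: read the wrist's pose just before it. calibration takes no time and is no camera call.
- close_job(): hands the job in; it is judged then, once.
The state is a dict: "time_s": time; "joints": joint angles; "dq": joint speeds; "joint_efforts": joint torques, N m; "eef_pos": TCP position; "tcp_rot": TCP orientation; "ft_force": force on the tool from outside, world axes, zero at the start; "wrist_torque": the same for the moment, N m; "opening": finger opening in m; "finger_force": force on a finger pad.
Only numpy, scipy, OpenCV 4.12 (cv2) and the standard library are available. Lean on these libraries where they do the work, as an engineer would, in place of code of your own. Each camera call takes 0.05 s, during which the arm holds its last target. There are 200 camera calls.

## Working session

There is one attempt and no reset: what is moved stays moved. The work goes in short steps, Python scripts to look and compute and a tool call to move; the robot and the scene stay as the last step left them, time stands still between calls to the robot, and variables do not carry over. Pictures are saved under pics/ and viewed, at most 10 in all, crops included, and the job is handed in when it is done.

Besides the shell and the picture viewer there is one more tool, called after ">>>" in YAML: its name, and indented under it one key for each argument. play_rows: Moves the arm, as the interface text tells. Its arguments: {"type":"object","properties":{"targets":{"type":"array","items":{"type":"array","items":{"type":"number"}}},"force":{"type":"number"}},"required":["targets"]}

```bash
ls; mkdir -p pics; python3 - <<'E'
from rig import *
import cv2,numpy as np
np.set_printoptions(precision=4,suppress=True)
o=get_obs();print(o)
for n in ["scene","top","wrist"]:
    print(n,calibration(n))
    cv2.imwrite(f"pics/{n}0.png",capture(n)[:,:,::-1])
E
```

```text
pics
{'time_s': 0.0, 'joints': array([-1.3765,  0.5921,  0.0483,  1.6098, -0.0333,  0.9427, -0.0337]), 'dq': array([ 0.0008,  0.0007,  0.0013, -0.    ,  0.0013, -0.0019,  0.    ]), 'joint_efforts': array([ -0.0012, -54.8689,   1.5461, -19.8121,   0.0094,   0.0088,
         0.    ]), 'eef_pos': array([0.2055, 0.6944, 0.2301]), 'tcp_rot': array([-0.4504, -3.1089,  0.0035]), 'ft_force': array([-0.3373, -0.2244,  0.2389]), 'wrist_torque': array([ 0.075 ,  0.0028, -0.0498]), 'finger_force': 0.0, 'opening': 0.08543496241476979}
scene {'fov_y': 44.02317477835855, 'cx': 327.5836024021986, 'cy': 238.30310183780318, 'extrinsics': array([[-0.6967,  0.313 , -0.6455, -0.4194],
       [-0.7174, -0.3001,  0.6288,  1.0059],
       [ 0.0031,  0.9011,  0.4336,  0.7831],
       [ 0.    ,  0.    ,  0.    ,  1.    ]])}
top {'fov_y': 51.68359016841653, 'cx': 327.5549815513245, 'cy': 244.49419587607957, 'extrinsics': array([[ 0.0242,  0.9815, -0.1898,  0.3607],
       [-0.9997,  0.0228, -0.0093, -0.0073],
       [-0.0048,  0.1899,  0.9818,  1.3043],
       [ 0.    ,  0.    ,  0.    ,  1.    ]])}
wrist {'fov_y': 64.78019436416842, 'cx': 320.46359023585444, 'cy': 243.62356586398357, 'mount': array([[ 0.0006,  0.9564,  0.2922,  0.0737],
       [ 1.    , -0.0006,  0.    , -0.001 ],
       [ 0.0002,  0.2922, -0.9564, -0.1421],
       [ 0.    ,  0.    ,  0.    ,  1.    ]])}
```

View pics/scene0.png

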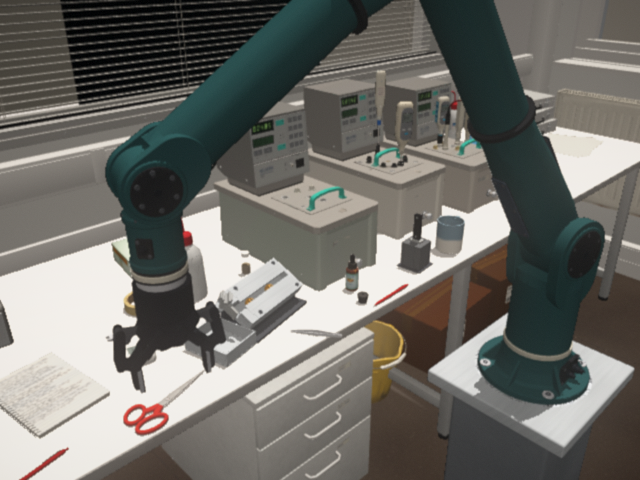

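View pics/top0.png

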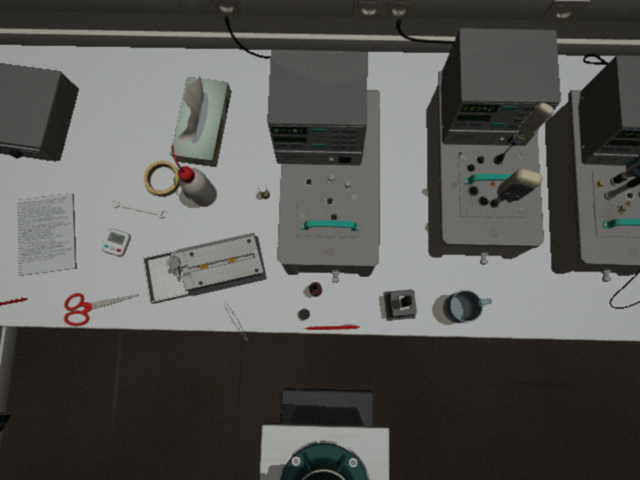

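The scene view shows the plate (slot open end and tray on the left) and the stand with the black-handled scraper. In the top view the plate is at about (215,265), the tray at (162,275), the screw at (176,262), the plugs at (204,267) and (231,260), the stand at (401,304) and the mug at (465,306).

```bash
cat > h.py <<'E'
import numpy as np, cv2
from rig import *
from scipy.spatial.transform import Rotation as R
np.set_printoptions(precision=4,suppress=True)
def K(c):
    f=240/np.tan(np.radians(c["fov_y"]/2)); return np.array([[f,0,c["cx"]],[0,f,c["cy"]],[0,0,1.]])
D=np.diag([1.,-1,-1])
def tcp(o):
    T=np.eye(4);T[:3,:3]=R.from_rotvec(o["tcp_rot"]).as_matrix();T[:3,3]=o["eef_pos"];return T
def camT(n,T=None):
    c=calibration(n); return K(c),(T@c["mount"] if n=="wrist" else c["extrinsics"])
def proj(KE,P):
    k,E=KE; p=(np.atleast_2d(P)-E[:3,3])@E[:3,:3]@D; q=p@k.T; return q[:,:2]/q[:,2:]
def ray(KE,uv):
    k,E=KE; d=E[:3,:3]@D@np.linalg.solve(k,[uv[0],uv[1],1.]); return E[:3,3],d
def atz(KE,uv,z):
    o,d=ray(KE,uv); return o+d*(z-o[2])/d[2]
def fixT(x,y,yaw):
    T=np.eye(4);T[:3,:3]=R.from_euler('z',yaw).as_matrix();T[:2,3]=x,y;return T
PL=np.eye(4);PL[:3,:3]=R.from_euler('y',-np.pi/6).as_matrix();PL[2,3]=.075
def ap(T,P): return np.atleast_2d(P)@T[:3,:3].T+T[:3,3]
def delta(T,pos,rot):
    """remaining shift/turn from T to target, tool axes"""
    return T[:3,:3].T@(pos-T[:3,3]), R.from_matrix(T[:3,:3].T@rot).as_rotvec()
E
python3 - <<'E'
from h import *
t=camT("top")
for n,uv,z in [("plate",(217,264),.075),("tray",(162,277),.034),("screw",(176,262),.1),("pa",(231,260),.065),("pb",(204,267),.065),("stand",(401,304),.074),("mug",(463,307),.09),("bath1 BR",(380,271),.0),("bath2 BL",(430,248),0),("dropper",(315,289),.1)]: print(n,atz(t,uv,z))
im=np.zeros((600,800,3),np.uint8)
a=cv2.imread("pics/top0.png");s=cv2.imread("pics/scene0.png");w=cv2.imread("pics/wrist0.png")
im[:340,:560]=cv2.resize(a[225:310,135:275],None,fx=4,fy=4,interpolation=cv2.INTER_CUBIC)
im[:240,560:800]=cv2.resize(a[275:335,371:431],None,fx=4,fy=4,interpolation=cv2.INTER_CUBIC)
im[340:600,:400]=cv2.resize(s[255:335,187:310],(400,260),interpolation=cv2.INTER_CUBIC)
im[300:600,400:800]=cv2.resize(w,(400,300))
cv2.imwrite("pics/c1.png",im)
print(tcp(get_obs()))
E
```

```text
plate [0.542  0.2806 0.075 ]
tray [0.5108 0.4301 0.034 ]
screw [0.5409 0.3761 0.1   ]
pa [0.5545 0.2481 0.065 ]
pb [0.5351 0.3154 0.065 ]
stand [ 0.4531 -0.1806  0.074 ]
mug [ 0.4482 -0.329   0.09  ]
bath1 BR [ 0.5445 -0.1357  0.    ]
bath2 BL [ 0.6096 -0.2691  0.    ]
dropper [0.4825 0.032  0.1   ]
[[-0.9589  0.2838 -0.0004  0.2056]
 [ 0.2838  0.9589 -0.0017  0.6946]
 [-0.0001 -0.0017 -1.      0.2304]
 [ 0.      0.      0.      1.    ]]
```

View pics/c1.png

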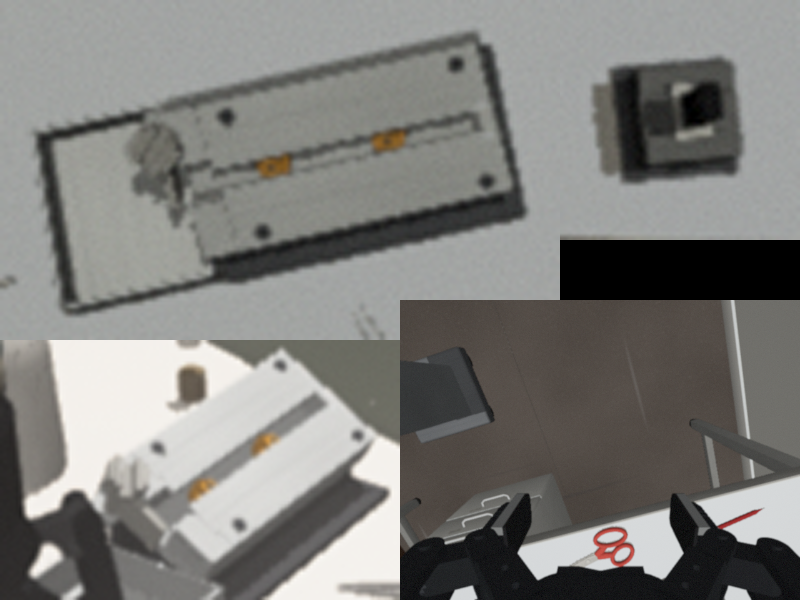

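The composite shows the tray and swing stop at the left end of the slot, the two brass plugs mid-slot and the scraper handle leaning over the stand's pocket as seen from above. Next I bring the wrist camera over the plate.

>>> play_rows:
  targets:
    - [0.0854,-0.04,-0.02,-0.003,0,0,0]
    - [0.0854,-0.04,-0.02,-0.003,0,0,0]
    - [0.0854,-0.04,-0.02,-0.003,0,0,0]
    - [0.0854,-0.04,-0.02,-0.003,0,0,0]
    - [0.0854,-0.04,-0.02,-0.003,0,0,0]
    - [0.0854,-0.04,-0.02,-0.003,0,0,0]
    - [0.0854,-0.04,-0.02,-0.003,0,0,0]
    - [0.0854,-0.04,-0.02,-0.003,0,0,0]
    - [0.0854,-0.04,-0.02,-0.003,0,0,0]
    - [0.0854,-0.04,-0.02,-0.003,0,0,0]
    - [0.0854,-0.04,-0.02,-0.003,0,0,0]
    - [0.0854,-0.04,-0.02,-0.003,0,0,0]

```text
time_s: 1.35
eef_pos: [0.5988, 0.3273, 0.2671]
tcp_rot: [-0.45, -3.109, 0.0]
ft_force: [0.5, 0.2, -0.0]
opening: 0.0853
finger_force: 0.0
```

>>> play_rows:
  targets:
    - [0.0854,0,0,0,0,0,0]
    - [0.0854,0,0,0,0,0,0]
    - [0.0854,0,0,0,0,0,0]

```text
time_s: 1.65
eef_pos: [0.5967, 0.33, 0.2668]
tcp_rot: [-0.448, -3.108, -0.0]
ft_force: [0.3, 1.1, -0.0]
opening: 0.0854
finger_force: 0.0
```

```bash
python3 - <<'E'
from h import *
o=get_obs();T=tcp(o);np.save("T1.npy",T);print(o["time_s"],T,o["joints"],o["ft_force"])
w=capture("wrist")[:,:,::-1];cv2.imwrite("pics/w1.png",w)
E
```

```text
1.65 [[-0.9593  0.2823 -0.0016  0.5967]
 [ 0.2823  0.9593  0.0005  0.33  ]
 [ 0.0017  0.0001 -1.      0.2668]
 [ 0.      0.      0.      1.    ]] [-0.6336  0.5027  0.0923  1.6818 -0.0558  0.9607  0.7641] [ 0.3401  1.0968 -0.029 ]
```

View pics/w1.png

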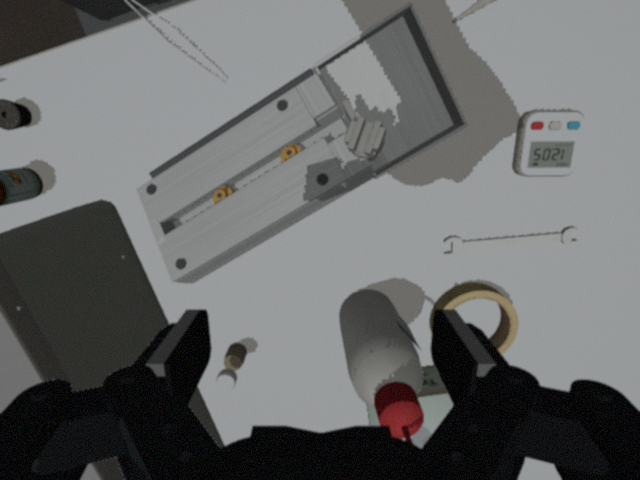

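The wrist view shows the plate's closed-end corners at (137,190) and (173,282), the tray's far corners at (407,8) and (465,124), the plugs at (291,153) and (223,195), and the screw head with its slot at (366,135). I fit the fixture pose to these and overlay the model.

```bash
cat >> h.py <<'E'
FIXPTS=np.array([[-.05,-.1,0],[.05,-.1,0]])
def fixpts(p):
    F=fixT(*p); P=F@PL
    return np.vstack([ap(P,FIXPTS),ap(F,[[-.052,.201,.034],[.068,.201,.034]]),ap(P,[[.032,.106,.016]])])
E
python3 - <<'E'
from h import *
from scipy.optimize import least_squares
T=np.load("T1.npy"); w=camT("wrist",T); t=camT("top")
uw=np.array([[137,189],[173,282],[407,8],[465,124],[366,135]])
ut=np.array([[253.7,234],[262,272],[145,258.3],[151.3,302],[175,260]])
f=lambda p:(proj(w,fixpts(p))-uw).ravel()
r=least_squares(f,[.54,.28,.21],loss='soft_l1');print(r.x,r.fun.reshape(-1,2))
print("top resid",(proj(t,fixpts(r.x))-ut))
p=r.x;np.save("fix.npy",p);P=fixT(*p)@PL
im=cv2.imread("pics/w1.png");S=3;x0,y0=130,0
big=cv2.resize(im[0:200+0,x0:x0+266] if 0 else im[0:290,130:480],None,fx=2.05,fy=2.05,interpolation=cv2.INTER_CUBIC)
S=2.05
def line(A,c):
    q=(proj(w,A)-[130,0]+.5)*S; cv2.polylines(big,[np.int32(q*8)],False,c,1,cv2.LINE_AA,3)
line(ap(P,[[-.05,-.1,0],[.05,-.1,0],[.05,.1,0],[-.05,.1,0],[-.05,-.1,0]]),(0,0,255))
line(ap(P,[[-.007,.078,0],[-.007,-.09,0],[.007,-.09,0],[.007,.078,0]]),(0,255,0))
th=np.linspace(0,2*np.pi,40)
line(ap(P,np.c_[.032+.015*np.cos(th),.106+.015*np.sin(th),0*th+.016]),(255,0,0))
d=np.array([-1,1,0])/2**.5; n=np.array([1,1,0])/2**.5; c=np.array([.032,.106,.016])
line(ap(P,[c+.015*d+.00425*n,c-.015*d+.00425*n]),(255,0,255));line(ap(P,[c+.015*d-.00425*n,c-.015*d-.00425*n]),(255,0,255))
F=fixT(*p);line(ap(F,[[-.052,.101,.034],[-.052,.201,.034],[.068,.201,.034],[.068,.101,.034]]),(0,255,255))
cv2.imwrite("pics/c2.png",big)
for n,uv in [("b",(291,153)),("a",(223,195))]:
    o,dd=ray(w,uv); Pi=np.linalg.inv(P);o=ap(Pi,o)[0];dd=Pi[:3,:3]@dd; print(n,o+dd*(-.008-o[2])/dd[2])
E
```

```text
[0.547  0.2738 0.2533] [[-0.5583  1.03  ]
 [-0.6366  0.9819]
 [ 4.4871 -7.2427]
 [ 3.9739  1.2436]
 [-1.3112 -0.6621]]
top resid [[  9.9133  37.1184]
 [ -8.1054 -37.281 ]
 [  4.9555  43.5491]
 [ -8.7413 -45.2087]
 [ -1.7793   2.2106]]
b [-0.0013  0.0461 -0.008 ]
a [-0.0016 -0.0268 -0.008 ]
```

View pics/c2.png

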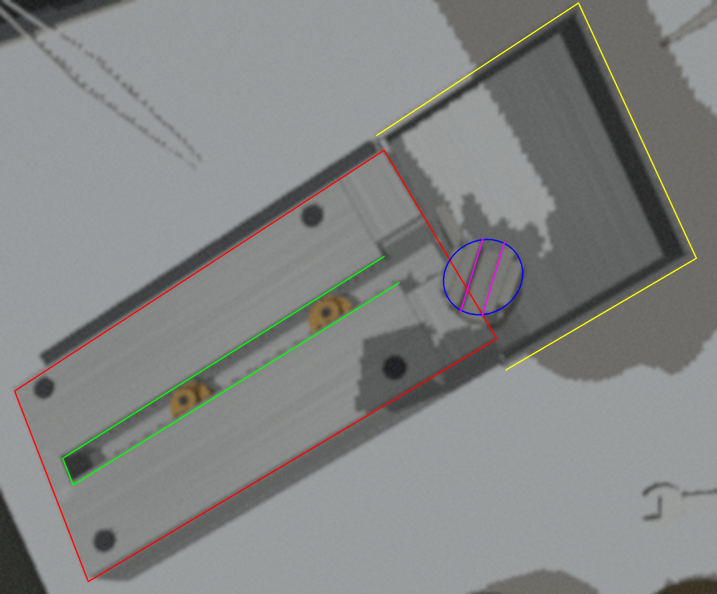

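The overlay matches the plate edges, slot and screw head well (about 1 px); only my tray-corner picks were off. The stop is at its barred position. Now I go to the stand.

>>> play_rows:
  targets:
    - [0.0854,0.047,-0.013,0,0,0,-0.12]
    - [0.0854,0.048,-0.007,0,0,0,-0.12]
    - [0.0854,0.048,-0.002,0,0,0,-0.12]
    - [0.0854,0.0034,-0.046,0,0,0,0]
    - [0.0854,0.0034,-0.046,0,0,0,0]
    - [0.0854,0.0034,-0.046,0,0,0,0]
    - [0.0854,0.0034,-0.046,0,0,0,0]
    - [0.0854,0.0034,-0.046,0,0,0,0]
    - [0.0854,0.0034,-0.046,0,0,0,0]
    - [0.0854,0.0034,-0.046,0,0,0,0]
    - [0.0854,0.0034,-0.046,0,0,0,0]
    - [0.0854,0.0034,-0.046,0,0,0,0]

```text
time_s: 2.9
eef_pos: [0.4517, -0.084, 0.2676]
tcp_rot: [-0.12, 3.139, 0.001]
ft_force: [1.0, 0.4, -0.1]
opening: 0.0855
finger_force: 0.0
```

>>> play_rows:
  targets:
    - [0.0854,0.0034,-0.046,0,0,0,0]
    - [0.0854,0.0034,-0.046,0,0,0,0]
    - [0.0854,0,0,0,0,0,0]
    - [0.0854,0,0,0,0,0,0]
    - [0.0854,0,0,0,0,0,0]

```text
time_s: 3.4
eef_pos: [0.4521, -0.1739, 0.2671]
tcp_rot: [0.119, -3.139, -0.002]
ft_force: [0.5, 0.2, -0.4]
opening: 0.0852
finger_force: 0.0
```

```bash
python3 - <<'E'
from h import *
from scipy.optimize import least_squares
o=get_obs();T=tcp(o);np.save("T2.npy",T);print(o["time_s"],T,o["joints"])
w=np.ascontiguousarray(capture("wrist")[:,:,::-1]);cv2.imwrite("pics/w2.png",w)
cv2.imwrite("pics/w2c.png",cv2.resize(w[100:400,180:460],None,fx=2,fy=2,interpolation=cv2.INTER_CUBIC))
# refit fixture without tray, with top
w=camT("wrist",np.load("T1.npy")); t=camT("top")
uw=np.array([[137,189],[173,282],[366,135]]);ut=np.array([[262,272],[253.7,234],[175,260]])
i=[0,1,4]
for full in (0,1):
    f=lambda p:np.r_[(proj(w,fixpts(p)[i])-uw).ravel(),full*2*(proj(t,fixpts(p)[i])-ut).ravel()]
    r=least_squares(f,[.54,.28,.21]);print(r.x,r.fun.reshape(-1,2).round(2).tolist())
E
```

```text
3.4 [[-0.9971 -0.0759 -0.0005  0.4521]
 [-0.0759  0.9971  0.0012 -0.1739]
 [ 0.0004  0.0012 -1.      0.2671]
 [ 0.      0.      0.      1.    ]] [ 0.0942  0.2449  0.2179  2.1077 -0.0747  0.7967  2.0049]
[0.5465 0.2747 0.2468] [[0.19, -0.0], [-0.34, 0.24], [0.15, -0.16], [0.0, -0.0], [0.0, 0.0], [-0.0, 0.0]]
[0.5474 0.2745 0.2412] [[0.25, 0.29], [-0.72, 0.79], [0.48, 1.8], [2.49, -1.06], [0.46, 1.97], [-4.07, 3.05]]
```

View pics/w2c.png

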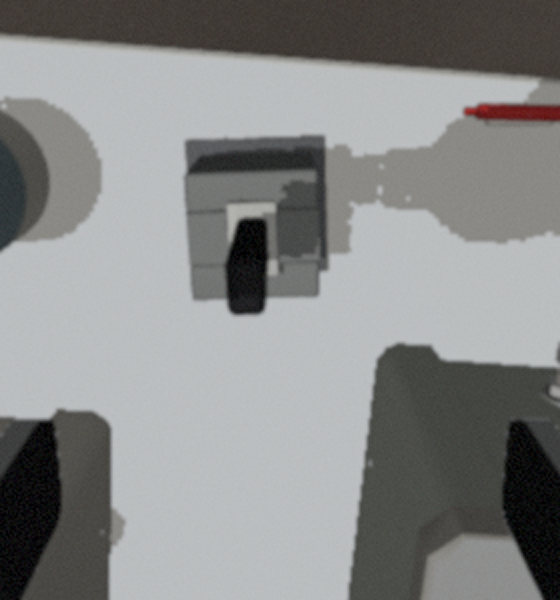

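The crop shows the stand top with corners at (188,174), (318,168), (194,298), (320,296), and the black handle top centred at (247,282). The grasp is slightly left of the TCP, and the baths are clear of it.

```bash
python3 - <<'E'
from h import *
from scipy.optimize import least_squares
T=np.load("T2.npy"); w=camT("wrist",T)
u=np.array([[188,175],[318,168.5],[194,298],[320,296],[247.5,282]])/2+[180,100]
Q=np.array([[-.03,-.03,.074],[-.03,.03,.074],[.03,-.03,.074],[.03,.03,.074],[0,0,.154]])
f=lambda p:(proj(w,ap(fixT(*p),Q))-u).ravel()
r=least_squares(f,[.45,-.18,.08]);print(r.x,r.fun.reshape(-1,2));np.save("stand.npy",r.x)
print("handle top",atz(w,u[4],.154),"stand c",atz(w,u[:4].mean(0),.074), "top-cam", atz(camT("top"),(401,304),.074))
yaw=r.x[2]; c,s=np.cos(yaw),np.sin(yaw)
Rt=np.array([[-c,-s,0],[-s,c,0],[0,0,-1.]])
for z in(.18,.1): print(delta(T,np.r_[r.x[:2],z],Rt))
E
```

```text
[ 0.4564 -0.1864  0.1044] [[-1.6834 -2.2323]
 [ 1.1362 -0.8792]
 [-0.5006  0.7902]
 [ 0.9509  0.0693]
 [ 0.0934  2.0398]]
handle top [ 0.4549 -0.1866  0.154 ] stand c [ 0.4562 -0.1864  0.074 ] top-cam [ 0.4531 -0.1806  0.074 ]
(array([-0.0034, -0.0129,  0.0871]), array([ 0.0012, -0.0003, -0.0284]))
(array([-0.0034, -0.013 ,  0.1671]), array([ 0.0012, -0.0003, -0.0284]))
```

>>> play_rows:
  targets:
    - [0.0854,-0.0034,-0.013,0.0,0,0,-0.028]
    - [0.0854,0,0,0.045,0,0,0]
    - [0.0854,0,0,0.045,0,0,0]
    - [0.0854,0,0,0.04,0,0,0]
    - [0.0854,0,0,0.025,0,0,0]
    - [0.0854,0,0,0.012,0,0,0]
    - [0.0854,0,0,0,0,0,0]
    - [0.0854,0,0,0,0,0,0]
  force: 80

```text
time_s: 4.25
eef_pos: [0.4571, -0.1885, 0.1011]
tcp_rot: [-0.159, 3.136, -0.0]
ft_force: [0.5, -0.1, -0.4]
opening: 0.0855
finger_force: 0.0
```

>>> play_rows:
  targets:
    - [0.0,0,0,0,0,0,0]
    - [0.0,0,0,0,0,0,0]
    - [0.0,0,0,0,0,0,0]
    - [0.0,0,0,0,0,0,0]
    - [0.0,0,0,0,0,0,0]
    - [0.0,0,0,0,0,0,0]
    - [0.0,0,0,0,0,0,0]
    - [0.0,0,0,0,0,0,0]

```text
time_s: 5.05
eef_pos: [0.4563, -0.189, 0.1006]
tcp_rot: [-0.157, 3.137, 0.0]
ft_force: [-1.0, 1.4, 4.7]
opening: 0.0132
finger_force: 78.2
```

>>> play_rows:
  targets:
    - [0.0,0,0,-0.01,0,0,0]
    - [0.0,0,0,-0.03,0,0,0]
    - [0.0,0,0,-0.045,0,0,0]
    - [0.0,0,0,-0.045,0,0,0]
    - [0.0,0,0,-0.045,0,0,0]
    - [0.0,0,0,-0.015,0,0,0]
    - [0.0,0,0,0,0,0,0]

```text
time_s: 5.75
eef_pos: [0.4576, -0.1898, 0.2933]
tcp_rot: [-0.157, 3.131, -0.003]
ft_force: [-0.1, -0.4, -0.8]
opening: 0.013
finger_force: 77.8
```

```bash
cat >> h.py <<'E'
def platepose(p,pt,ang,L=.0966):
    """TCP pose with blade tip at plate point pt, tool z into face, tool x at angle ang (ccw from plate +x)"""
    P=fixT(*p)@PL; x=np.array([np.cos(ang),np.sin(ang),0]); z=np.array([0,0,-1.]); y=np.cross(z,x)
    Rt=P[:3,:3]@np.c_[x,y,z]; return ap(P,pt)[0]-L*Rt[:,2], Rt
def moves(pos,rot,o=None):
    o=o or get_obs();T=tcp(o); d,r=delta(T,pos,rot); print(o["time_s"],"tool shift",d,"turn",r,"world",pos-T[:3,3]);return d,r
E
python3 - <<'E'
from h import *
Tg=np.eye(4);Tg[:3,:3]=R.from_rotvec([-.157,3.137,0]).as_matrix();Tg[:3,3]=.4563,-.189,.1006;np.save("Tg.npy",Tg)
p=np.array([.5465,.2747,.2468]);np.save("fix.npy",p)
o=get_obs();T=tcp(o);print(T,o["joints"],o["opening"])
pos,rot=platepose(p,[.032,.106,.056],3*np.pi/4);print(pos);moves(pos,rot,o)
w=np.ascontiguousarray(capture("wrist")[:,:,::-1]);cv2.imwrite("pics/w3.png",w)
print(proj(camT("wrist",np.eye(4)),[[0,0,.0966],[.009,0,.0966],[-.009,0,.0966]]))
E
```

```text
[[-0.995  -0.0998  0.0065  0.4576]
 [-0.0998  0.995  -0.0017 -0.1898]
 [-0.0063 -0.0024 -1.      0.2933]
 [ 0.      0.      0.      1.    ]] [ 0.1008  0.2244  0.2412  2.0612 -0.071   0.8569  2.0532] 0.012965292105492328
[0.4735 0.3656 0.2232]
5.75 tool shift [-0.0708  0.5512  0.0693] turn [-0.2395 -0.4689  0.6249] world [ 0.0159  0.5554 -0.0701]
[[322.3305 245.3993]
 [322.3589 232.2494]
 [322.3027 258.2755]]
```

```bash
cat >> h.py <<'E'
from scipy.spatial.transform import Slerp
def plan(pos,rot,N,T=None):
    """N equal rows (world-straight, slerp) from T to pos,rot; prints rounded shifts and turns"""
    T=tcp(get_obs()) if T is None else T
    s=Slerp([0,1],R.from_matrix([T[:3,:3],rot])); C=T.copy()
    for k in range(1,N+1):
        q=T[:3,3]+(pos-T[:3,3])*k/N; d,r=delta(C,q,s(k/N).as_matrix()); d,r=d.round(4),r.round(4)
        print([0.0,*d.tolist(),*r.tolist()],end=", ")
        C[:3,3]=C[:3,3]+C[:3,:3]@d; C[:3,:3]=C[:3,:3]@R.from_rotvec(r).as_matrix()
    print()
E
python3 - <<'E'
from h import *
p=np.load("fix.npy");plan(*platepose(p,[.032,.106,.056],3*np.pi/4),14)
E
```

```text
[0.0, -0.0052, 0.0393, 0.0048, -0.0171, -0.0338, 0.0446], [0.0, -0.0032, 0.0394, 0.0057, -0.0171, -0.0338, 0.0446], [0.0, -0.0013, 0.0394, 0.0064, -0.0171, -0.0338, 0.0446], [0.0, 0.0007, 0.0393, 0.0071, -0.0171, -0.0338, 0.0446], [0.0, 0.0027, 0.0391, 0.0077, -0.017, -0.0338, 0.0446], [0.0, 0.0047, 0.0388, 0.0083, -0.0171, -0.0338, 0.0446], [0.0, 0.0067, 0.0384, 0.0087, -0.0171, -0.0338, 0.0446], [0.0, 0.0088, 0.0379, 0.0091, -0.0171, -0.0338, 0.0446], [0.0, 0.0107, 0.0373, 0.0094, -0.0171, -0.0338, 0.0446], [0.0, 0.0127, 0.0366, 0.0096, -0.0171, -0.0338, 0.0445], [0.0, 0.0146, 0.0359, 0.0098, -0.0171, -0.0339, 0.0446], [0.0, 0.0165, 0.035, 0.0099, -0.0171, -0.0338, 0.0446], [0.0, 0.0184, 0.034, 0.0099, -0.0171, -0.0338, 0.0446], [0.0, 0.0203, 0.033, 0.0098, -0.017, -0.0338, 0.0446],
```

>>> play_rows:
  targets:
    - [0.0,-0.005,0.039,0.005,-0.017,-0.034,0.0446]
    - [0.0,-0.003,0.039,0.006,-0.017,-0.034,0.0446]
    - [0.0,-0.001,0.039,0.006,-0.017,-0.034,0.0446]
    - [0.0,0.001,0.039,0.007,-0.017,-0.034,0.0446]
    - [0.0,0.003,0.039,0.008,-0.017,-0.034,0.0446]
    - [0.0,0.005,0.039,0.008,-0.017,-0.034,0.0446]
    - [0.0,0.007,0.038,0.009,-0.017,-0.034,0.0446]
    - [0.0,0.009,0.038,0.009,-0.017,-0.034,0.0446]
    - [0.0,0.011,0.037,0.009,-0.017,-0.034,0.0446]
    - [0.0,0.013,0.037,0.01,-0.017,-0.034,0.0446]
    - [0.0,0.015,0.036,0.01,-0.017,-0.034,0.0446]
    - [0.0,0.016,0.035,0.01,-0.017,-0.034,0.0446]

```text
time_s: 7.0
eef_pos: [0.4668, 0.2803, 0.2292]
tcp_rot: [0.599, 2.672, 0.3]
ft_force: [0.3, -1.0, -2.3]
opening: 0.013
finger_force: 78.0
```

>>> play_rows:
  targets:
    - [0.0,0.018,0.034,0.01,-0.017,-0.034,0.0446]
    - [0.0,0.02,0.033,0.01,-0.017,-0.034,0.0446]
    - [0.0,0,0,0,0,0,0]
    - [0.0,0,0,0,0,0,0]
    - [0.0,0,0,0,0,0,0]

```text
time_s: 7.5
eef_pos: [0.4705, 0.357, 0.2199]
tcp_rot: [0.705, 2.575, 0.341]
ft_force: [-0.0, -0.2, -1.1]
opening: 0.013
finger_force: 78.0
```

```bash
python3 - <<'E'
from h import *
p=np.load("fix.npy");o=get_obs();T=tcp(o);np.save("T4.npy",T);print(o["joints"])
moves(*platepose(p,[.032,.106,.056],3*np.pi/4),o)
im=np.ascontiguousarray(capture("wrist")[:,:,::-1]);cv2.imwrite("pics/w4.png",im)
w=camT("wrist",T);P=fixT(*p)@PL
c=np.array([.032,.106,.016]);print("screw px",proj(w,ap(P,c)))
big=cv2.resize(im[100:400,160:520],None,fx=2.2,fy=2.0*1.1,interpolation=cv2.INTER_CUBIC)[:600];S=2.2
th=np.linspace(0,2*np.pi,40)
def line(A,col):
    q=(proj(w,A)-[160,100]+.5)*S; cv2.polylines(big,[np.int32(q*8)],False,col,1,cv2.LINE_AA,3)
line(ap(P,np.c_[.032+.015*np.cos(th),.106+.015*np.sin(th),0*th+.016]),(255,0,0))
line(ap(P,[[-.05,.1,0],[.05,.1,0],[.05,-.1,0]]),(0,0,255));line(ap(P,[[-.007,.078,0],[-.007,-.09,0],[.007,-.09,0],[.007,.078,0]]),(0,255,0))
cv2.imwrite("pics/c4.png",big)
E
```

```text
[-1.4003  0.411   0.6775  2.2665  0.1996  0.1094  0.0206]
7.5 tool shift [ 0.0011  0.0096 -0.0004] turn [-0.0085 -0.003   0.0049] world [0.003  0.0086 0.0033]
screw px [[335.7692 228.5339]]
```

View pics/c4.png

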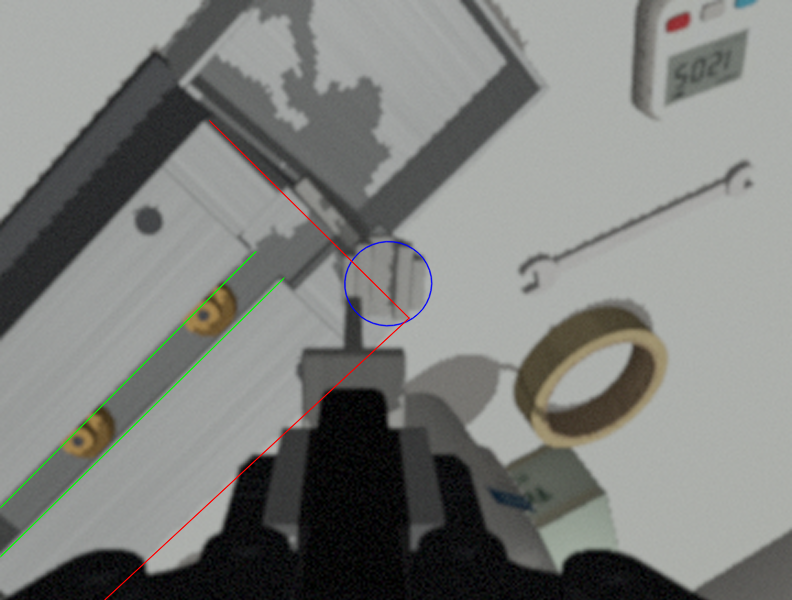

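The crop shows the screw head centred near (388,280), 1–2 px from the prediction, with its slot running vertically, parallel to the blade at (353,300). The arm came up about 9 mm short with joint 6 near its lower limit, so I fit a kinematic model to check the upcoming poses.

```bash
cat > kin.py <<'E'
import numpy as np
from scipy.optimize import least_squares
from scipy.spatial.transform import Rotation as R
def M(ax=None,a=0,t=(0,0,0)):
    T=np.eye(4)
    if ax: T[:3,:3]=R.from_euler(ax,a).as_matrix()
    T[:3,3]=t; return T
def fk(q,k):
    d1,L1,L2,L3,a2,a4,a6,c=k
    return (M('z',-q[0])@M(t=(a2,0,d1))@M('y',q[1])@M(t=(0,0,L1))@M('z',-q[2])@M(t=(a4,0,0))@M('y',q[3])@M(t=(-c,0,L2))
      @M('z',-q[4])@M('y',q[5])@M(t=(a6,0,L3))@M('z',-q[6]+np.pi/2))
LIM=np.array([[-2.69,2.69],[-.47,2.24],[-1.27,1.36],[.19,2.51],[-1.53,4.68],[.08,2.07],[-3.09,3.09]])
def err(q,k,pos,rot):
    T=fk(q,k); return np.r_[(T[:3,3]-pos)*10,R.from_matrix(T[:3,:3].T@rot).as_rotvec()]
E
python3 - <<'E'
from kin import *
from h import tcp
np.set_printoptions(precision=4,suppress=True)
def mk(p,r): return tcp(dict(eef_pos=np.array(p),tcp_rot=np.array(r)))
Q=np.array([[-1.3765,.5921,.0483,1.6098,-.0333,.9427,-.0337],[-.6336,.5027,.0923,1.6818,-.0558,.9607,.7641],[.0942,.2449,.2179,2.1077,-.0747,.7967,2.0049],[.1008,.2244,.2412,2.0612,-.071,.8569,2.0532],[-1.4003,.411,.6775,2.2665,.1996,.1094,.0206]])
Ts=[mk([.2055,.6944,.2301],[-.4504,-3.1089,.0035]),np.load("T1.npy"),np.load("T2.npy"),mk([.4576,-.1898,.2933],[-.157,3.131,-.003]),np.load("T4.npy")]
f=lambda k:np.concatenate([err(q,k,T[:3,3],T[:3,:3]) for q,T in zip(Q,Ts)])
r=least_squares(f,[.35,.45,.45,.25,0,0,0,0]);print(r.x,r.cost);print(r.fun.reshape(-1,6));np.save("k.npy",r.x)
E
```

```text
[ 0.0876  0.6542  0.4594  0.2091 -0.2204  0.0101 -0.1399  0.1032] 0.11325703968309864
[[-0.3519  0.0963 -0.0208  0.      0.      0.    ]
 [-0.1688  0.2202  0.008   0.      0.      0.0001]
 [ 0.0435 -0.0503 -0.0425 -0.      0.      0.    ]
 [-0.0279 -0.0688  0.0155 -0.0001 -0.0004 -0.0002]
 [ 0.0006 -0.0489  0.0398 -0.     -0.     -0.0001]]
```

```bash
cat > kin.py <<'E'
import numpy as np
from scipy.optimize import least_squares
from scipy.spatial.transform import Rotation as R
LIM=np.array([[-2.69,2.69],[-.47,2.24],[-1.27,1.36],[.19,2.51],[-1.53,4.68],[.08,2.07],[-3.09,3.09]])
SG=[('z',-1),('y',1),('z',-1),('y',1),('z',-1),('y',1),('z',-1)]
def rots(q):
    out=[];A=np.eye(3)
    for (a,s),v in zip(SG,q): A=A@R.from_euler(a,s*v).as_matrix(); out.append(A)
    return out
RC=R.from_euler('z',np.pi/2).as_matrix()
def fk(q,t):
    A=rots(q); return np.array([0,0,t[0]])+sum(a@v for a,v in zip(A,t[1:].reshape(7,3))),A[-1]@RC
def err(q,t,pos,rot):
    p,r=fk(q,t); return np.r_[(p-pos)*10,R.from_matrix(r.T@rot).as_rotvec()]
E
cat > fit.py <<'E'
from kin import *
from h import tcp
np.set_printoptions(precision=4,suppress=True)
def mk(p,r): return tcp(dict(eef_pos=np.array(p),tcp_rot=np.array(r)))
Q=np.array([[-1.3765,.5921,.0483,1.6098,-.0333,.9427,-.0337],[-.6336,.5027,.0923,1.6818,-.0558,.9607,.7641],[.0942,.2449,.2179,2.1077,-.0747,.7967,2.0049],[.1008,.2244,.2412,2.0612,-.071,.8569,2.0532],[-1.4003,.411,.6775,2.2665,.1996,.1094,.0206]])
Ts=[mk([.2055,.6944,.2301],[-.4504,-3.1089,.0035]),np.load("T1.npy"),np.load("T2.npy"),mk([.4576,-.1898,.2933],[-.157,3.131,-.003]),np.load("T4.npy")]
A=[];b=[]
for q,T in zip(Q,Ts):
    A.append(np.hstack([np.array([[0],[0],[1.]])]+rots(q)));b.append(T[:3,3])
A=np.vstack(A);b=np.hstack(b)
t0=np.zeros(22);t0[0]=.33;t0[6]=.42;t0[12]=.42;t0[21]=.25
W=np.full(22,.03);W[[0,6,12,21]]=.3  # prior widths
m=.0015
x=np.linalg.lstsq(np.vstack([A/m,np.diag(1/W)]),np.r_[b/m,t0/W],rcond=None)[0]
print(x[0],x[1:].reshape(7,3));print((A@x-b).reshape(-1,3));np.save("t.npy",x)
E
python3 fit.py
```

```text
0.2935336105335071 [[-0.0008 -0.0092 -0.0004]
 [ 0.0008 -0.0092  0.6204]
 [ 0.0016 -0.007   0.002 ]
 [-0.0002 -0.007   0.4659]
 [-0.0014 -0.0063  0.0005]
 [ 0.0025 -0.0063  0.0005]
 [ 0.     -0.      0.3045]]
[[ 0.      0.      0.    ]
 [-0.     -0.     -0.    ]
 [ 0.     -0.     -0.0001]
 [ 0.      0.      0.0001]
 [-0.     -0.      0.    ]]
```

```bash
cat > an.py <<'E'
from kin import *
from h import *
t=np.load("t.npy");p=np.load("fix.npy")
def ik(pos,rot,j3,q0):
    f=lambda q:np.r_[err(q,t,pos,rot),(q[2]-j3)]
    r=least_squares(f,np.clip(q0,LIM[:,0]+1e-3,LIM[:,1]-1e-3),bounds=LIM.T); return r.x,abs(r.fun).max()
if __name__=="__main__":
  q0=np.array([-1.4003,.411,.6775,2.2665,.1996,.1094,.0206])
  for n,pt,a in [("scr0",[.032,.106,.056],135),("scrin",[.032,.106,.009],135),("scrend",[.032,.106,.009],43),("sl0",[0,-.065,-.022],90),("slm",[0,.02,-.022],90),("sl1",[0,.115,-.022],90)]:
    pos,rot=platepose(p,pt,np.radians(a))
    for j3 in (-.9,-.6,-.3,0,.3,.6,.9,1.2):
        best=min((ik(pos,rot,j3,q) for q in (q0,[-.6,.4,j3,2.2,0,.4,0],[-.6,.4,j3,2.2,3,.4,-2],[-.6,.4,j3,2.2,-1,.4,1])),key=lambda s:s[1])
        if best[1]<2e-3: print(n,a,j3,best[0],best[1].round(4))
E
python3 an.py
```

```text
scr0 135 -0.9 [-0.1768  0.4782 -0.9     2.2327  1.4348  0.6987 -1.1286] 0.0
scr0 135 -0.6 [-0.3928  0.396  -0.6     2.2394  1.3791  0.542  -1.1   ] 0.0
scr0 135 -0.3 [-0.6283  0.3541 -0.3     2.2474  1.3172  0.4206 -1.0581] 0.0
scr0 135 0 [-0.871   0.3403  0.      2.2556  1.2328  0.3149 -0.989 ] 0.0
scr0 135 0.3 [-1.1132  0.3519  0.3     2.2625  1.0723  0.2133 -0.8419] 0.0
scr0 135 0.6 [-1.3493  0.3956  0.6     2.2601  0.5354  0.1223 -0.322 ] 0.0
scr0 135 0.9 [-1.5456  0.4827  0.9     2.234  -0.721   0.1654  0.9266] 0.0
scr0 135 1.2 [-1.6892  0.638   1.2     2.23   -1.2634  0.3749  1.4574] 0.0
scrin 135 -0.9 [-0.1721  0.5913 -0.9     2.2219  1.5777  0.7467 -1.2206] 0.0
scrin 135 -0.6 [-0.3773  0.4964 -0.6     2.2289  1.5523  0.5619 -1.2356] 0.0
scrin 135 -0.3 [-0.6027  0.4475 -0.3     2.2373  1.5329  0.4141 -1.246 ] 0.0
scrin 135 0 [-0.8353  0.432   0.      2.2462  1.5165  0.2817 -1.253 ] 0.0
scrin 135 0.3 [-1.066   0.4465  0.3     2.255   1.4957  0.1484 -1.2519] 0.0
scrin 135 0.9 [-1.4768  0.5975  0.9     2.2147 -1.3586  0.2028  1.5561] 0.0
scrin 135 1.2 [-1.6183  0.7735  1.1998  2.
[... 824 characters left out ...]
      2.4022  2.7052  0.2576 -2.9067] 0.0
slm 90 -0.9 [-0.0139  0.6461 -0.9     2.346   1.8365  0.7266 -2.1393] 0.0
slm 90 -0.6 [-0.2165  0.5447 -0.6     2.3525  1.9163  0.5381 -2.2573] 0.0
slm 90 -0.3 [-0.4376  0.4925 -0.3     2.3594  2.0504  0.3926 -2.4176] 0.0
slm 90 0 [-0.663   0.4756 -0.      2.3647  2.2977  0.2739 -2.6822] 0.0
sl1 90 -0.9 [-0.2105  0.6824 -0.9     2.2587  1.7113  0.8146 -2.1576] 0.0
sl1 90 -0.6 [-0.4104  0.5776 -0.6     2.2657  1.7255  0.6119 -2.2203] 0.0
sl1 90 -0.3 [-0.6302  0.5233 -0.3     2.274   1.7665  0.4485 -2.2966] 0.0
sl1 90 0 [-0.8561  0.5064 -0.      2.2824  1.8612  0.3033 -2.4179] 0.0
sl1 90 0.3 [-1.0754  0.5222  0.3     2.2882  2.1405  0.1644 -2.7155] 0.0
```

```bash
cat > sim.py <<'E'
from kin import *
from h import *
t=np.load("t.npy")
def jac(q):
    J=np.zeros((6,7));p0,r0=fk(q,t)
    for i in range(7):
        d=q.copy();d[i]+=1e-6;p,r=fk(d,t);J[:3,i]=(p-p0)/1e-6;J[3:,i]=R.from_matrix(r@r0.T).as_rotvec()/1e-6
    return J
def step(q,pos,rot,lam=.03,n=10,w=.0,qn=None,lim=.25):
    """DLS towards pose"""
    q=q.copy();qs=q.copy()
    for _ in range(n):
        p,r=fk(q,t);e=np.r_[pos-p,R.from_matrix(rot@r.T).as_rotvec()];J=jac(q)
        Ji=J.T@np.linalg.inv(J@J.T+lam**2*np.eye(6)); dq=Ji@e
        if qn is not None: dq+=w*(np.eye(7)-Ji@J)@(qn-q)
        q=np.clip(q+dq,LIM[:,0],LIM[:,1])
    m=abs(q-qs).max()
    if m>lim: q=qs+(q-qs)*lim/m
    return q
def run(q,rows,**k):
    p,r=fk(q,t);out=[q]
    for w in rows:
        p=p+r@np.array(w[1:4]);r=r@R.from_rotvec(w[4:7]).as_matrix();q=step(q,p,r,**k);out.append(q)
    return np.array(out)
E
cat > s1.py <<'E'
from sim import *
Z=[0]*7
A=[[-.005,.039,.005],[-.003,.039,.006],[-.001,.039,.006],[.001,.039,.007],[.003,.039,.008],[.005,.039,.008],[.007,.038,.009],[.009,.038,.009],[.011,.037,.009],[.013,.037,.01],[.015,.036,.01],[.016,.035,.01],[.018,.034,.01],[.02,.033,.01]]
rows=[[0,*a,-.017,-.034,.0446] for a in A]+[Z]*3
q3=np.array([.1008,.2244,.2412,2.0612,-.071,.8569,2.0532])
for lam in (.01,.05,.1): print(lam,run(q3,rows,lam=lam)[[4,8,12,14,17]])
q0=np.array([-1.3765,.5921,.0483,1.6098,-.0333,.9427,-.0337])
print(run(q0,[[0,-.04,-.02,-.003,0,0,0]]*12)[-1])
q1=np.array([-.6336,.5027,.0923,1.6818,-.0558,.9607,.7641])
print(run(q1,[[0,.047,-.013,0,0,0,-.12],[0,.048,-.007,0,0,0,-.12],[0,.048,-.002,0,0,0,-.12]]+[[0,.0034,-.046,0,0,0,0]]*11)[-1])
E
python3 s1.py
```

```text
0.01 [[-0.1201  0.1511  0.1584  2.2178 -0.161   0.6413  1.6501]
 [-0.4583  0.1542  0.1178  2.3128 -0.0725  0.3687  1.0307]
 [-1.1399  0.2856  0.4978  2.3135  0.2521  0.1577  0.1981]
 [-1.419   0.4166  0.6934  2.2586  0.2217  0.107  -0.0121]
 [-1.419   0.4166  0.6934  2.2586  0.2217  0.107  -0.0121]]
0.05 [[-0.12    0.1511  0.1583  2.2178 -0.161   0.6413  1.65  ]
 [-0.4596  0.1542  0.1192  2.3129 -0.0732  0.3687  1.0315]
 [-1.1481  0.287   0.508   2.3131  0.2293  0.1571  0.2208]
 [-1.4233  0.4182  0.6996  2.2579  0.1908  0.1069  0.0185]
 [-1.4233  0.4182  0.6996  2.2579  0.1908  0.1069  0.0185]]
0.1 [[-0.1197  0.1511  0.158   2.2178 -0.1609  0.6413  1.65  ]
 [-0.4625  0.1543  0.1226  2.3129 -0.0748  0.3688  1.0332]
 [-1.1622  0.2894  0.5258  2.3125  0.1888  0.1563  0.2613]
 [-1.4307  0.4211  0.7101  2.2567  0.1375  0.107   0.0713]
 [-1.4307  0.4211  0.7101  2.2567  0.1375  0.107   0.0713]]
[-0.6346  0.503   0.0966  1.6817 -0.0549  0.9611  0.7647]
[ 0.0907  0.2459  0.2254  2.1079 -0.0762  0.7969  2.0077]
```

```bash
cat > search.py <<'E'
from sim import *
from multiprocessing import Pool
p=np.load("fix.npy");q0=get_obs()["joints"]
gp,gr=platepose(p,[.032,.106,.066],3*np.pi/4)
qg=np.array([-0.38,.41,-.62,2.22,1.4,.55,-1.11])
def leg(q,pos,rot):
    p0,r0=fk(q,t);ang=np.linalg.norm(R.from_matrix(r0.T@rot).as_rotvec());N=int(np.ceil(max(np.linalg.norm(pos-p0)/.04,ang/.11,1)))
    s=Slerp([0,1],R.from_matrix([r0,rot]));out=[]
    for k in range(1,N+1):
        q=step(q,p0+(pos-p0)*k/N,s(k/N).as_matrix(),n=3);out.append(q)
    return out
def trial(seed):
    g=np.random.default_rng(seed);a,b=sorted(g.uniform(.1,1.2,2));S=np.array([.4,.25,.3,.3,.5,.35,.5])
    mids=[q0+(qg-q0)*c+g.normal(size=7)*S for c in (a,b)]
    mids=[np.clip(m,LIM[:,0]+.15,LIM[:,1]-.15) for m in mids]
    P=[fk(m,t) for m in mids]
    for x,r in P:
        tip=x+r[:,2]*.0966
        if tip[2]<.17 or x[2]<.25 or not(.1<x[1]<.55) or not(.3<x[0]<.55) or r[2,2]>-.55 or x[2]>.5: return None
    out=[]
    q=q0
    for x,r in P+[(gp,gr)]:
        out+=leg(q,x,r); q=out[-1]
    Q=np.array(out);x,r=fk(q,t)
    bad=np.linalg.norm(x-gp)>.004
    mar=np.minimum(Q-LIM[:,0],LIM[:,1]-Q)[:,[0,1,2,3,4,6]].min()
    return (np.abs(q-qg)[[0,2,4,6]].sum()+5*bad+(2 if mar<.08 else 0)+max(0,.1-Q[:,5].min())*20+len(out)*.01,seed,q,len(out),[(x,r) for x,r in P],Q[:,5].min())
if __name__=="__main__":
    import time,pickle;s=time.time()
    with Pool() as po: res=[r for r in po.imap_unordered(trial,range(6000),chunksize=20) if r]
    res.sort(key=lambda r:r[0]);print(len(res),time.time()-s)
    for r in res[:4]:
        print(r[0],r[1],r[2],r[3],r[5]);
        for x,rr in r[4]: print("   ",x,rr[:,2],rr[:,0])
    pickle.dump(res[:20],open("res.pkl","wb"))
E
nproc; OMP_NUM_THREADS=1 timeout 500 python3 search.py
```

```text
4
50 1.9353137016296387
2.7176322360413305 2199 [-1.1556  0.3352  0.3404  2.2634  0.9774  0.2186 -0.7509] 20 0.17383309372748512
    [0.3702 0.1734 0.3193] [ 0.2997  0.0332 -0.9534] [-0.8743  0.4095 -0.2606]
    [0.3378 0.4452 0.3262] [ 0.6179  0.3625 -0.6977] [-0.7461 -0.0098 -0.6658]
2.9672241383151454 3768 [-1.2034  0.3414  0.4001  2.264   0.9151  0.2003 -0.6912] 22 0.13950269836186638
    [0.3103 0.3634 0.4013] [ 0.3668  0.5091 -0.7787] [-0.6196  0.758   0.2037]
    [0.3953 0.4238 0.3636] [ 0.6839  0.2237 -0.6944] [-0.7284  0.263  -0.6327]
3.4825364724763617 5037 [-1.2889  0.3561  0.508   2.2638  0.7567  0.1688 -0.5377] 23 0.11312936477652275
    [0.4844 0.4472 0.4878] [ 0.5584  0.4977 -0.6637] [-0.6164 -0.2864 -0.7335]
    [0.3432 0.4516 0.3327] [ 0.6481  0.3569 -0.6728] [-0.7598  0.2431 -0.6029]
3.6953961389383347 2633 [-1.3128  0.3612  0.5386  2.2633  0.6968  0.1606 -0.4793] 27 0.14304213569142119
    [0.3721 0.3028 0.3648] [ 0.4431  0.3143 -0.8396] [-0.5834  0.8121 -0.0039]
    [0.3697 0.3709 0.37  ] [ 0.7645  0.1203 -0.6333] [-0.5908 -0.2622 -0.763 ]
```

```bash
cat > search2.py <<'E'
import search
from search import *
def rotm(tx,ty,az):
    z=np.array([tx,ty,-1.]);z/=np.linalg.norm(z);x=np.array([np.cos(az),np.sin(az),0]);x-=z*(x@z);x/=np.linalg.norm(x);return np.c_[x,np.cross(z,x),z]
def cand(seed):
    g=np.random.default_rng(seed);n=g.integers(2,4)
    return [(np.array([g.uniform(.33,.6),g.uniform(.05,.5),g.uniform(.3,.48)]),rotm(g.uniform(-.6,1),g.uniform(-1,1),g.uniform(0,4.5))) for _ in range(n)]
def trial(seed):
    P=cand(seed);out=[];q=q0;xs=[]
    for x,r in P+[(gp,gr)]:
        out+=leg(q,x,r); q=out[-1]; 
    Q=np.array(out);x,r=fk(q,t)
    for a in out:
        xx,rr=fk(a,t); 
        if xx[2]+rr[2,2]*.0966<.135: return None
    if np.linalg.norm(x-gp)>.004: return None
    mar=np.minimum(Q-LIM[:,0],LIM[:,1]-Q)[:,[0,1,2,3,4,6]].min()
    return (np.abs(q-qg)[[0,2,4,6]].sum()+(2 if mar<.08 else 0)+max(0,.1-Q[:,5].min())*20+len(out)*.015,seed,q,len(out),P,Q[:,5].min())
if __name__=="__main__":
    import time,pickle;s=time.time()
    with Pool() as po: res=[r for r in po.imap_unordered(trial,range(12000),chunksize=20) if r]
    res.sort(key=lambda r:r[0]);print(len(res),time.time()-s)
    for r in res[:4]:
        print(r[0],r[1],r[2],r[3],r[5]);
        for x,rr in r[4]: print("   ",x,rr[:,2],rr[:,0])
    pickle.dump(res[:20],open("res.pkl","wb"))
E
OMP_NUM_THREADS=1 timeout 550 python3 search2.py
```

```text
9005 372.3230345249176
0.5961167846971619 6559 [-0.3982  0.3741 -0.5971  2.2404  1.3383  0.5384 -1.0667] 30 0.1789005580408162
    [0.4389 0.3121 0.4565] [ 0.0127  0.6845 -0.7289] [-0.7874  0.4561  0.4146]
    [0.3847 0.1083 0.4427] [ 0.5136 -0.037  -0.8572] [-0.8471 -0.1805 -0.4998]
0.5999751460971936 113 [-0.3833  0.3779 -0.6165  2.2399  1.3424  0.5468 -1.0695] 33 0.12564574690532937
    [0.3707 0.1151 0.4099] [ 0.0953  0.7031 -0.7047] [-0.7638  0.5056  0.4012]
    [0.376  0.0704 0.4277] [ 0.174   0.2189 -0.9601] [0.2378 0.9368 0.2566]
0.6094576557881083 2940 [-0.3788  0.379  -0.6223  2.2398  1.3436  0.5493 -1.0703] 34 0.22253809809484693
    [0.3796 0.2551 0.3703] [-0.3599  0.4593 -0.8121] [-0.1977  0.8131  0.5475]
    [0.3858 0.1245 0.4714] [ 0.6782  0.007  -0.7349] [-0.001   1.      0.0086]
0.6330627872018801 10226 [-0.3581  0.3846 -0.6495  2.2391  1.3493  0.5613 -1.074 ] 33 0.16438942341289858
    [0.5072 0.0786 0.4168] [-0.0925  0.5736 -0.8139] [-0.8302  0.4069  0.3811]
    [0.4441 0.2388 0.4039] [ 0.6058 -0.3352 -0.7216] [-0.0542  0.8874 -0.4578]
    [0.5653 0.1884 0.4129] [ 0.4667 -0.0745 -0.8813] [-0.2271  0.953  -0.2008]
```

```bash
cat > leg.py <<'E'
from h import *
def legplan(pos,rot,T):
    p0,r0=T[:3,3],T[:3,:3];ang=np.linalg.norm(R.from_matrix(r0.T@rot).as_rotvec());N=int(np.ceil(max(np.linalg.norm(pos-p0)/.04,ang/.11,1)))
    plan(pos,rot,N,T); E=np.eye(4);E[:3,:3]=rot;E[:3,3]=pos;return E
E
python3 - <<'E'
from leg import *; import pickle
P=pickle.load(open("res.pkl","rb"))[0][4]; T=tcp(get_obs())
for x,r in P: T=legplan(x,r,T)
E
```

```text
[0.0, -0.0103, 0.0038, -0.0283, -0.0308, 0.0912, 0.0391], [0.0, -0.0075, 0.0051, -0.0289, -0.0309, 0.0912, 0.0391], [0.0, -0.0046, 0.0062, -0.0293, -0.0308, 0.0911, 0.0391], [0.0, -0.0016, 0.0073, -0.0294, -0.0309, 0.0912, 0.039], [0.0, 0.0012, 0.0081, -0.0291, -0.0308, 0.0912, 0.0391], [0.0, 0.0043, 0.0089, -0.0287, -0.0308, 0.0912, 0.0391], [0.0, 0.0072, 0.0096, -0.0278, -0.0309, 0.0912, 0.0391], [0.0, 0.0101, 0.0101, -0.0267, -0.0308, 0.0912, 0.0391], 
[0.0, -0.0043, -0.0121, -0.01, 0.0503, -0.0543, -0.0755], [0.0, -0.0039, -0.0128, -0.0092, 0.0503, -0.0542, -0.0755], [0.0, -0.0033, -0.0136, -0.0083, 0.0502, -0.0543, -0.0755], [0.0, -0.0028, -0.0142, -0.0074, 0.0503, -0.0542, -0.0755], [0.0, -0.002, -0.0147, -0.0066, 0.0503, -0.0543, -0.0755], [0.0, -0.0012, -0.0152, -0.0057, 0.0503, -0.0542, -0.0755], [0.0, -0.0004, -0.0155, -0.0049, 0.0502, -0.0543, -0.0755], [0.0, 0.0006, -0.0157, -0.0042, 0.0503, -0.0542, -0.0756], [0.0, 0.0015, -0.0158, -0.0034, 0.0503, -0.0543, -0.0755], [0.0, 0.0026, -0.0158, -0.0027, 0.0503, -0.0542, -0.0755], [0.0, 0.0037, -0.0157, -0.0021, 0.0502, -0.0543, -0.0755], [0.0, 0.0047, -0.0155, -0.0015, 0.0503, -0.0542, -0.0755], [0.0, 0.0058, -0.0151, -0.0011, 0.0503, -0.0543, -0.0755],
```

>>> play_rows:
  targets:
    - [0.0,-0.01,0.004,-0.028,-0.031,0.091,0.039]
    - [0.0,-0.0075,0.005,-0.029,-0.031,0.091,0.039]
    - [0.0,-0.0046,0.006,-0.029,-0.031,0.091,0.039]
    - [0.0,-0.0016,0.007,-0.029,-0.031,0.091,0.039]
    - [0.0,0.001,0.008,-0.029,-0.031,0.091,0.039]
    - [0.0,0.004,0.009,-0.029,-0.031,0.091,0.039]
    - [0.0,0.007,0.0096,-0.028,-0.031,0.091,0.039]
    - [0.0,0.01,0.01,-0.027,-0.031,0.091,0.039]
    - [0.0,0,0,0,0,0,0]

```text
time_s: 8.45
eef_pos: [0.4411, 0.3275, 0.4184]
tcp_rot: [-0.937, -2.701, -0.961]
ft_force: [0.3, 1.1, -1.4]
opening: 0.013
finger_force: 78.1
```

>>> play_rows:
  targets:
    - [0.0,-0.004,-0.012,-0.01,0.05,-0.054,-0.0755]
    - [0.0,-0.004,-0.013,-0.009,0.05,-0.054,-0.0755]
    - [0.0,-0.003,-0.014,-0.008,0.05,-0.054,-0.0755]
    - [0.0,-0.003,-0.014,-0.007,0.05,-0.054,-0.0755]
    - [0.0,-0.002,-0.015,-0.007,0.05,-0.054,-0.0755]
    - [0.0,-0.001,-0.015,-0.006,0.05,-0.054,-0.0755]
    - [0.0,0,-0.0155,-0.005,0.05,-0.054,-0.0755]
    - [0.0,0.001,-0.016,-0.004,0.05,-0.054,-0.0755]
    - [0.0,0.002,-0.016,-0.003,0.05,-0.054,-0.0755]
    - [0.0,0.003,-0.016,-0.003,0.05,-0.054,-0.0755]
    - [0.0,0.004,-0.016,-0.002,0.05,-0.054,-0.0755]
    - [0.0,0.005,-0.0155,-0.0015,0.05,-0.054,-0.0755]

```text
time_s: 9.65
eef_pos: [0.3805, 0.1427, 0.4156]
tcp_rot: [-0.154, 2.592, -0.168]
ft_force: [-1.2, -0.1, -1.5]
opening: 0.0129
finger_force: 78.1
```

>>> play_rows:
  targets:
    - [0.0,0.006,-0.015,-0.001,0.05,-0.054,-0.0755]
    - [0.0,0,0,0,0,0,0]

```text
time_s: 9.85
eef_pos: [0.3739, 0.126, 0.4139]
tcp_rot: [-0.234, 2.532, -0.254]
ft_force: [0.7, 0.2, -1.5]
opening: 0.0132
finger_force: 78.1
```

```bash
cat > s2.py <<'E'
from leg import *
from search import leg,fk,t,step
p=np.load("fix.npy");o=get_obs();T=tcp(o);q=o["joints"];print(o["time_s"],T[:3,3],q)
D=np.radians
seq=[("app",[.032,.106,.066],135),("in",[.032,.106,.009],135),("rot",[.032,.106,.009],48),("out",[.032,.106,.06],48),("s_up",[0,-.06,.03],90),("s_in",[0,-.06,-.022],90),("s_end",[0,.118,-.022],90),("s_out",[0,.118,.03],90)]
for n,pt,a in seq:
    out=leg(q,*platepose(p,pt,D(a)));Q=np.array(out);q=Q[-1];x,r=fk(q,t)
    print(n,len(out),q,"minj6",Q[:,5].min().round(3),"err",np.linalg.norm(x-platepose(p,pt,D(a))[0]).round(4))
legplan(*platepose(p,[.032,.106,.066],D(135)),T)
E
python3 s2.py
```

```text
9.85 [0.3739 0.126  0.4139] [-0.2951 -0.2305 -0.4374  2.3228  0.6079  0.7499  0.621 ]
app 8 [-0.4697  0.3585 -0.5053  2.2426  1.3183  0.5007 -1.0529] minj6 0.501 err 0.0
in 2 [-0.4895  0.467  -0.4485  2.233   1.5419  0.4842 -1.2413] minj6 0.484 err 0.0
rot 14 [-0.468   0.4717 -0.4771  2.2321  1.5435  0.4982 -2.7584] minj6 0.485 err 0.0
out 2 [-0.4616  0.372  -0.5125  2.2419  1.3452  0.5037 -2.5936] minj6 0.498 err 0.0
s_up 7 [-0.1688  0.3673 -0.4205  2.4227  2.006   0.3154 -2.2293] minj6 0.315 err 0.0
s_in 2 [-0.1127  0.5052 -0.4862  2.3971  2.1591  0.4202 -2.3464] minj6 0.37 err 0.0
s_end 5 [-0.5101  0.55   -0.4694  2.2659  1.7326  0.5395 -2.2483] minj6 0.443 err 0.0
s_out 2 [-0.5295  0.4415 -0.4784  2.2852  1.5487  0.5169 -2.1059] minj6 0.517 err 0.0
[0.0, -0.0042, 0.0327, 0.0214, -0.0298, 0.0176, 0.0988], [0.0, -0.0013, 0.0324, 0.0223, -0.0298, 0.0177, 0.0987], [0.0, 0.0014, 0.0317, 0.0232, -0.0298, 0.0176, 0.0988], [0.0, 0.004, 0.0307, 0.0242, -0.0297, 0.0176, 0.0988], [0.0, 0.0066, 0.0294, 0.0253, -0.0298, 0.0177, 0.0987], [0.0, 0.009, 0.0279, 0.0262, -0.0298, 0.0176, 0.0988], [0.0, 0.0112, 0.0261, 0.0272, -0.0298, 0.0176, 0.0988], [0.0, 0.0132, 0.0241, 0.0281, -0.0298, 0.0177, 0.0988],
```

>>> play_rows:
  targets:
    - [0.0,-0.004,0.033,0.021,-0.03,0.0177,0.0988]
    - [0.0,-0.001,0.032,0.022,-0.03,0.0177,0.0988]
    - [0.0,0.0014,0.032,0.023,-0.03,0.0177,0.0988]
    - [0.0,0.004,0.031,0.024,-0.03,0.0177,0.0988]
    - [0.0,0.0066,0.029,0.025,-0.03,0.0177,0.0988]
    - [0.0,0.009,0.028,0.026,-0.03,0.0177,0.0988]
    - [0.0,0.011,0.026,0.027,-0.03,0.0177,0.0988]
    - [0.0,0.013,0.024,0.028,-0.03,0.0177,0.0988]
    - [0.0,0,0,0,0,0,0]
    - [0.0,0,0,0,0,0,0]

```text
time_s: 10.85
eef_pos: [0.4707, 0.3676, 0.2359]
tcp_rot: [0.711, 2.569, 0.359]
ft_force: [-0.8, -0.1, -0.2]
opening: 0.0128
finger_force: 78.1
```

```bash
python3 - <<'E'
from leg import *
p=np.load("fix.npy");o=get_obs();print(o["joints"])
moves(*platepose(p,[.032,.106,.031],3*np.pi/4),o)
E
```

```text
[-0.4779  0.3563 -0.5206  2.2077  1.2521  0.522  -0.9977]
10.85 tool shift [ 0.0012 -0.0051  0.0371] turn [ 0.0035 -0.0027 -0.0023] world [ 0.0149  0.0011 -0.0344]
```

Configuration is now good (joint 6 at 0.52). I move to 15 mm above the screw and look.

>>> play_rows:
  targets:
    - [0.0,0.001,-0.004,0.02,0.0035,-0.0027,-0.0023]
    - [0.0,0,-0.001,0.017,0,0,0]
    - [0.0,0,0,0,0,0,0]
    - [0.0,0,0,0,0,0,0]

```text
time_s: 11.25
eef_pos: [0.4858, 0.368, 0.2038]
tcp_rot: [0.709, 2.565, 0.354]
ft_force: [0.3, 0.3, -0.8]
opening: 0.0126
finger_force: 78.2
```

```bash
python3 - <<'E'
from leg import *
p=np.load("fix.npy");o=get_obs();T=tcp(o);np.save("T5.npy",T);print(o["joints"])
moves(*platepose(p,[.032,.106,.031],3*np.pi/4),o)
im=np.ascontiguousarray(capture("wrist")[:,:,::-1]);cv2.imwrite("pics/w5.png",im)
w=camT("wrist",T);P=fixT(*p)@PL
u=proj(w,ap(P,[[.032,.106,.016]]))[0];print("screw px",u)
S=7;x0,y0=270,200
crop=cv2.resize(im[y0:y0+80,x0:x0+110],None,fx=S,fy=S,interpolation=cv2.INTER_CUBIC)
crop=cv2.convertScaleAbs(crop,alpha=1.3)
th=np.linspace(0,2*np.pi,60)
c=np.array([.032,.106,.016]);d=np.array([-1,1,0])/2**.5;n=np.array([1,1,0])/2**.5
for A,col in ((np.c_[.032+.015*np.cos(th),.106+.015*np.sin(th),0*th+.016],(255,0,0)),):
    cv2.polylines(crop,[np.int32((proj(w,ap(P,A))-[x0,y0]+.5)*S*8)],False,col,1,cv2.LINE_AA,3)
for s in (-1,1):
    cv2.polylines(crop,[np.int32((proj(w,ap(P,[c+.015*d+s*.00425*n,c-.015*d+s*.00425*n]))-[x0,y0]+.5)*S*8)],False,(255,0,255),1,cv2.LINE_AA,3)
cv2.imwrite("pics/c5.png",crop)
E
```

```text
[-0.4984  0.4205 -0.4804  2.2139  1.3988  0.5081 -1.1272]
11.25 tool shift [ 0.0013 -0.0003  0.002 ] turn [ 0.0022  0.002  -0.0006] world [-0.0002  0.0007 -0.0023]
screw px [320.9404 235.4899]
```

View pics/c5.png

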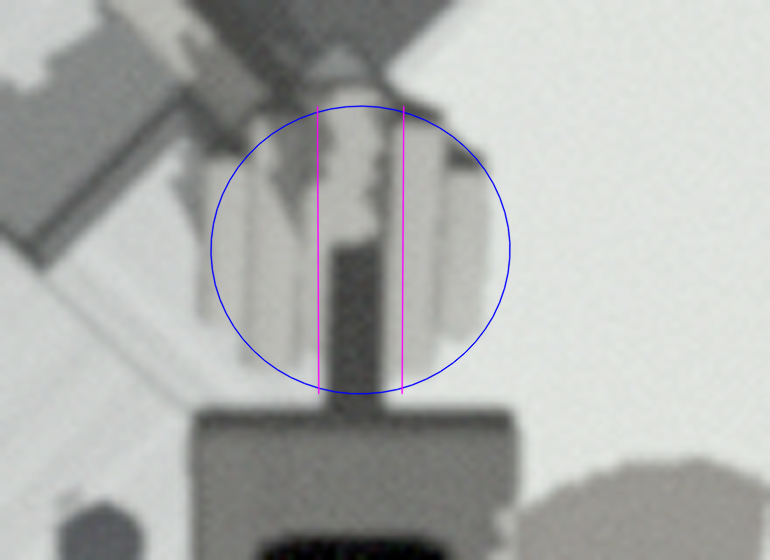

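The crop shows the screw head spanning x 200–488, its slot between x≈300 and 385 (centre ≈343), and the blade tip centred at x≈355. So a shift of about −1.2 mm in tool y and +2 mm in tool x lines them up, and then I insert.

>>> play_rows:
  targets:
    - [0.0,0.002,-0.0012,0,0.002,0.002,0]
    - [0.0,0,0,0.01,0,0,0]
    - [0.0,0,0,0.006,0,0,0]
    - [0.0,0,0,0.004,0,0,0]
    - [0.0,0,0,0,0,0,0]

```text
time_s: 11.8
eef_pos: [0.4935, 0.371, 0.1843]
tcp_rot: [0.709, 2.569, 0.352]
ft_force: [-0.0, 0.2, -1.1]
opening: 0.0132
finger_force: 78.2
```

>>> play_rows:
  targets:
    - [0.0,0,0,0.002,0,0,0]
    - [0.0,0,0,0.002,0,0,0]
    - [0.0,0,0,0,0,0,0]

```text
time_s: 12.1
eef_pos: [0.4954, 0.3717, 0.181]
tcp_rot: [0.709, 2.569, 0.353]
ft_force: [-0.7, -0.9, -0.8]
opening: 0.013
finger_force: 78.2
```

```bash
python3 - <<'E'
from leg import *
p=np.load("fix.npy");o=get_obs();T=tcp(o);print(o["joints"][5],"F tool",T[:3,:3].T@o["ft_force"],"M",T[:3,:3].T@o["wrist_torque"])
moves(*platepose(p,[.032,.106,.009],3*np.pi/4),o)
im=np.ascontiguousarray(capture("wrist")[:,:,::-1]);cv2.imwrite("pics/w6.png",im)
x0,y0=270,200;cv2.imwrite("pics/c6.png",cv2.resize(im[y0:y0+80,x0:x0+110],None,fx=6,fy=6,interpolation=cv2.INTER_CUBIC))
E
```

```text
0.5047712760802746 F tool [ 0.3295 -1.2817  0.2599] M [0.4529 0.4441 0.0082]
12.1 tool shift [-0.0014  0.0006 -0.0009] turn [ 0.0001 -0.0005  0.    ] world [ 0.0009 -0.0003  0.0015]
```

View pics/c6.png

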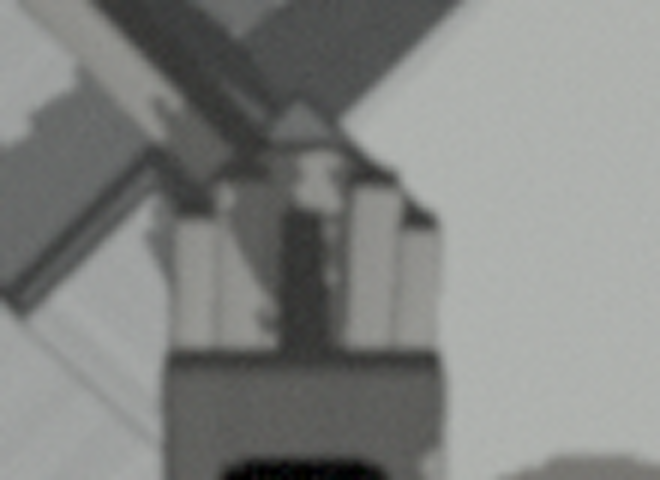

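The blade (x 282–325) sits inside the screw slot (265–350) and there is no contact force. I turn clockwise.

>>> play_rows:
  targets:
    - [0.0,0,0,0,0,0,0.12]
    - [0.0,0,0,0,0,0,0.12]
    - [0.0,0,0,0,0,0,0.12]
    - [0.0,0,0,0,0,0,0.12]
    - [0.0,0,0,0,0,0,0.12]
    - [0.0,0,0,0,0,0,0.12]

```text
time_s: 12.75
eef_pos: [0.4955, 0.3718, 0.1814]
tcp_rot: [1.624, 2.221, 0.568]
ft_force: [0.7, -0.0, -1.0]
opening: 0.013
finger_force: 78.1
```

```bash
python3 - <<'E'
from leg import *
p=np.load("fix.npy");o=get_obs();T=tcp(o);print(o["joints"],"F tool",T[:3,:3].T@o["ft_force"],"M",T[:3,:3].T@o["wrist_torque"])
moves(*platepose(p,[.032,.106,.009],3*np.pi/4),o)
E
```

```text
[-0.5048  0.4689 -0.4652  2.2092  1.4876  0.5058 -1.929 ] F tool [-0.2082  0.0789  1.2582] M [ 0.5446 -0.0013 -0.1529]
12.75 tool shift [-0.0007  0.001  -0.0006] turn [ 0.0007 -0.0003 -0.7241] world [ 0.0007 -0.0004  0.0011]
```

Reaction torque of about 0.15 N m and no side force, so the stop is turning. Continuing.

>>> play_rows:
  targets:
    - [0.0,0,0,0,0,0,0.12]
    - [0.0,0,0,0,0,0,0.12]
    - [0.0,0,0,0,0,0,0.12]
    - [0.0,0,0,0,0,0,0.12]
    - [0.0,0,0,0,0,0,0.12]
    - [0.0,0,0,0,0,0,0.12]
    - [0.0,0,0,0,0,0,0.12]
    - [0.0,0,0,0,0,0,0.08]
    - [0.0,0,0,0,0,0,0]

```text
time_s: 13.65
eef_pos: [0.4957, 0.3716, 0.1814]
tcp_rot: [2.59, 1.354, 0.763]
ft_force: [1.4, 0.3, -1.7]
opening: 0.013
finger_force: 78.1
```

```bash
python3 - <<'E'
from leg import *
p=np.load("fix.npy");o=get_obs();T=tcp(o);print(o["joints"],"F tool",T[:3,:3].T@o["ft_force"],"M",T[:3,:3].T@o["wrist_torque"])
moves(*platepose(p,[.032,.106,.009],3*np.pi/4),o)
E
```

```text
[-0.5031  0.4691 -0.4671  2.2091  1.4877  0.5073 -2.8441] F tool [0.2594 0.2838 2.203 ] M [ 0.1861 -0.4193 -0.0839]
13.65 tool shift [ 0.0005  0.0009 -0.0007] turn [ 0.0008  0.     -1.6395] world [ 0.0005 -0.0002  0.001 ]
```

>>> play_rows:
  targets:
    - [0.0,0,0,0,0,0,-0.12]
    - [0.0,0,0,-0.01,0,0,0]
    - [0.0,0,0,-0.02,0,0,0]
    - [0.0,0,0,-0.025,0,0,0]
    - [0.0,0,0,0,0,0,0]

```text
time_s: 14.15
eef_pos: [0.4679, 0.3663, 0.2312]
tcp_rot: [2.481, 1.497, 0.749]
ft_force: [-0.3, 0.8, 0.1]
opening: 0.013
finger_force: 78.3
```

```bash
python3 - <<'E'
from leg import *
p=np.load("fix.npy");o=get_obs();T=tcp(o);print(o["joints"],T[:3,3])
im=np.ascontiguousarray(capture("wrist")[:,:,::-1]);cv2.imwrite("pics/w7.png",im)
legplan(*platepose(p,[0,-.063,.035],np.pi/2),T)
E
```

```text
[-0.4906  0.3596 -0.5105  2.2194  1.2817  0.5185 -2.5495] [0.4679 0.3663 0.2312]
[0.0, -0.0212, 0.013, 0.0043, 0.0002, -0.0006, -0.1046], [0.0, -0.0224, 0.0107, 0.0043, 0.0003, -0.0007, -0.1047], [0.0, -0.0234, 0.0083, 0.0043, 0.0002, -0.0006, -0.1046], [0.0, -0.0242, 0.0058, 0.0043, 0.0002, -0.0007, -0.1047], [0.0, -0.0246, 0.0033, 0.0043, 0.0003, -0.0006, -0.1046], [0.0, -0.0249, 0.0007, 0.0043, 0.0002, -0.0007, -0.1046], [0.0, -0.0247, -0.0019, 0.0044, 0.0002, -0.0006, -0.1047],
```

>>> play_rows:
  targets:
    - [0.0,-0.021,0.013,0.004,0,-0.0006,-0.1046]
    - [0.0,-0.022,0.011,0.004,0,-0.0006,-0.1046]
    - [0.0,-0.023,0.008,0.004,0,-0.0006,-0.1046]
    - [0.0,-0.024,0.006,0.004,0,-0.0006,-0.1046]
    - [0.0,-0.025,0.003,0.004,0,-0.0006,-0.1046]
    - [0.0,-0.025,0.001,0.004,0,-0.0006,-0.1046]
    - [0.0,-0.025,-0.002,0.004,0,-0.0006,-0.1046]
    - [0.0,0,0,0,0,0,0]
    - [0.0,0,0,0,0,0,0]

```text
time_s: 15.1
eef_pos: [0.4976, 0.1954, 0.1881]
tcp_rot: [1.703, 2.175, 0.577]
ft_force: [-0.2, 0.2, -0.8]
opening: 0.0129
finger_force: 78.2
```

```bash
python3 - <<'E'
from leg import *
p=np.load("fix.npy");o=get_obs();T=tcp(o);np.save("T8.npy",T);print(o["joints"],T[:3,3])
moves(*platepose(p,[0,-.063,-.021],np.pi/2),o)
im=np.ascontiguousarray(capture("wrist")[:,:,::-1]);cv2.imwrite("pics/w8.png",im)
# plugs by colour in plate frame
w=camT("wrist",T);P=fixT(*p)@PL;Pi=np.linalg.inv(P)
hsv=cv2.cvtColor(im,cv2.COLOR_BGR2HSV);m=cv2.inRange(hsv,(8,110,50),(28,255,255))
n,l,s,c=cv2.connectedComponentsWithStats(m)
for i in range(1,n):
    if s[i,4]>60:
        a,d=ray(w,c[i]);a=ap(Pi,a)[0];d=Pi[:3,:3]@d;print(c[i],s[i],a+d*(-.01-a[2])/d[2])
E
```

```text
[-0.2163  0.3497 -0.4061  2.4044  1.8687  0.3097 -2.1297] [0.4976 0.1954 0.1881]
15.1 tool shift [0.0021 0.0015 0.0557] turn [-0.0036  0.0037 -0.0039] world [ 0.0276  0.0089 -0.0476]
[320.5397  74.621 ] [312  58  19  34 504] [-0.0014  0.043  -0.01  ]
[547.7273 176.7929] [526 165  46  26 198] [ 0.1669 -0.0272 -0.01  ]
[321.0714 180.5961] [313 167  18  28 406] [-0.0012 -0.0296 -0.01  ]
```

Plug positions measured in the plate frame are y −30 mm and +43 mm, with the slot aligned. I insert the blade behind plug_a.

>>> play_rows:
  targets:
    - [0.0,0.0015,0.0015,0,-0.0036,0.0037,-0.0039]
    - [0.0,0,0,0.015,0,0,0]
    - [0.0,0,0,0.015,0,0,0]
    - [0.0,0,0,0.01,0,0,0]
    - [0.0,0,0,0.005,0,0,0]
    - [0.0,0,0,0,0,0,0]

```text
time_s: 15.75
eef_pos: [0.5205, 0.2043, 0.1504]
tcp_rot: [1.694, 2.179, 0.586]
ft_force: [-0.9, -0.2, -1.5]
opening: 0.0132
finger_force: 78.2
```

>>> play_rows:
  targets:
    - [0.0,0,0,0.005,0,0,0]
    - [0.0,0,0,0.004,0,0,0]
    - [0.0,0,0,0,0,0,0]

```text
time_s: 16.05
eef_pos: [0.5249, 0.2046, 0.1429]
tcp_rot: [1.694, 2.178, 0.586]
ft_force: [-0.8, 0.1, -0.5]
opening: 0.0131
finger_force: 78.2
```

```bash
python3 - <<'E'
from leg import *
p=np.load("fix.npy");o=get_obs();T=tcp(o);print(o["joints"],"F tool",T[:3,:3].T@o["ft_force"],"M",T[:3,:3].T@o["wrist_torque"])
moves(*platepose(p,[0,-.063,-.021],np.pi/2),o);moves(*platepose(p,[0,.118,-.021],np.pi/2),o)
E
```

```text
[-0.1489  0.4902 -0.4903  2.3794  2.0684  0.4165 -2.2902] F tool [ 0.2507 -0.9129  0.0233] M [ 0.6084 -0.0096 -0.028 ]
16.05 tool shift [-0.0003 -0.001   0.0022] turn [ 0.002  -0.0004  0.0015] world [ 0.0003 -0.0002 -0.0024]
16.05 tool shift [ 0.1807 -0.0007  0.0023] turn [ 0.002  -0.0004  0.0015] world [-0.0439  0.1753 -0.0024]
```

>>> play_rows:
  targets:
    - [0.0,0,-0.001,0.0015,0.002,0,0.0015]
    - [0.0,0.006,0,0,0,0,0]
    - [0.0,0.006,0,0,0,0,0]
    - [0.0,0.006,0,0,0,0,0]
    - [0.0,0.006,0,0,0,0,0]
    - [0.0,0.006,0,0,0,0,0]
    - [0.0,0.006,0,0,0,0,0]
    - [0.0,0.006,0,0,0,0,0]
    - [0.0,0.006,0,0,0,0,0]
    - [0.0,0.006,0,0,0,0,0]
    - [0.0,0.006,0,0,0,0,0]
    - [0.0,0.006,0,0,0,0,0]

```text
time_s: 17.25
eef_pos: [0.5083, 0.2689, 0.1412]
tcp_rot: [1.697, 2.178, 0.584]
ft_force: [-0.1, -0.2, 0.3]
opening: 0.013
finger_force: 78.2
```

```bash
cat > chk.py <<'E'
from leg import *
p=np.load("fix.npy");o=get_obs();T=tcp(o);print(o["joints"],"F tool",T[:3,:3].T@o["ft_force"],"M",T[:3,:3].T@o["wrist_torque"])
moves(*platepose(p,[0,.118,-.021],np.pi/2),o)
im=np.ascontiguousarray(capture("wrist")[:,:,::-1]);cv2.imwrite("pics/w%d.png"%(o["time_s"]*100),im)
w=camT("wrist",T);P=fixT(*p)@PL;Pi=np.linalg.inv(P)
print("tip plate",ap(Pi,T[:3,3]+.0966*T[:3,2]))
hsv=cv2.cvtColor(im,cv2.COLOR_BGR2HSV);m=cv2.inRange(hsv,(8,110,50),(28,255,255))
n,l,s,c=cv2.connectedComponentsWithStats(m)
for i in range(1,n):
    if s[i,4]>40:
        a,d=ray(w,c[i]);a=ap(Pi,a)[0];d=Pi[:3,:3]@d;print(c[i],s[i],a+d*(-.01-a[2])/d[2])
E
python3 chk.py
```

```text
[-0.3033  0.5053 -0.487   2.3457  1.9127  0.4683 -2.2695] F tool [-0.1657  0.0161 -0.3839] M [ 0.6322 -0.1543  0.0197]
17.25 tool shift [0.1143 0.0002 0.001 ] turn [-0.0002 -0.0003  0.    ] world [-0.0273  0.111  -0.0008]
tip plate [[-0.0002  0.0037 -0.02  ]]
[318.3789 200.1972] [ 308  167   23   69 1222] [-0.0015  0.0348 -0.01  ]
```

The plugs are now in contact and moving ahead of the blade. I keep pushing.

>>> play_rows:
  targets:
    - [0.0,0.006,0,0,0,0,0]
    - [0.0,0.006,0,0,0,0,0]
    - [0.0,0.006,0,0,0,0,0]
    - [0.0,0.006,0,0,0,0,0]
    - [0.0,0.006,0,0,0,0,0]
    - [0.0,0.006,0,0,0,0,0]
    - [0.0,0.006,0,0,0,0,0]
    - [0.0,0.006,0,0,0,0,0]
    - [0.0,0.006,0,0,0,0,0]
    - [0.0,0.006,0,0,0,0,0]
    - [0.0,0.006,0,0,0,0,0]

```text
time_s: 18.4
eef_pos: [0.4923, 0.3334, 0.1414]
tcp_rot: [1.697, 2.179, 0.585]
ft_force: [-0.1, -0.2, -1.4]
opening: 0.0135
finger_force: 78.2
```

```bash
python3 chk.py
```

```text
[-0.4356  0.5262 -0.4927  2.2917  1.7611  0.5207 -2.2298] F tool [-0.1859 -0.8303  1.1338] M [ 0.5376 -0.0338  0.0529]
18.4 tool shift [ 0.0479 -0.0001  0.0011] turn [ 0.0002 -0.0012  0.0003] world [-0.0113  0.0465 -0.0009]
tip plate [[ 0.0001  0.0702 -0.02  ]]
[287.9337 166.0626] [275 152  29  29 543] [-0.0193  0.1218 -0.01  ]
[315.2352 218.3448] [299 202  33  34 812] [-0.0032  0.09   -0.01  ]
```

>>> play_rows:
  targets:
    - [0.0,0.006,0,0,0,0,0]
    - [0.0,0.006,0,0,0,0,0]
    - [0.0,0.006,0,0,0,0,0]
    - [0.0,0.006,0,0,0,0,0]
    - [0.0,0.006,0,0,0,0,0]
    - [0.0,0.006,0,0,0,0,0]
    - [0.0,0.006,0,0,0,0,0]
    - [0.0,0.004,0,0,0,0,0]
    - [0.0,0,0,0,0,0,0]
    - [0.0,0,0,0,0,0,0]

```text
time_s: 19.45
eef_pos: [0.4812, 0.3769, 0.1413]
tcp_rot: [1.697, 2.178, 0.584]
ft_force: [-0.4, -0.2, -0.2]
opening: 0.0131
finger_force: 78.2
```

```bash
python3 chk.py
```

```text
[-0.5132  0.5461 -0.5019  2.2452  1.6646  0.5614 -2.1976] F tool [-0.1125 -0.5041 -0.0407] M [0.6261 0.0021 0.0042]
19.45 tool shift [0.003  0.0001 0.001 ] turn [-0.0001 -0.     -0.0001] world [-0.0001  0.003  -0.0008]
tip plate [[-0.0001  0.115  -0.02  ]]
[285.7795 205.6124] [ 266  182   42   53 1143] [-0.0215  0.1428 -0.01  ]
```

>>> play_rows:
  targets:
    - [0.0,0,0,-0.02,0,0,0]
    - [0.0,0,0,-0.03,0,0,0]
    - [0.0,0,0,-0.035,0,0,0]
    - [0.0,0,0,-0.03,0,0,0]
    - [0.0,0,0,0,0,0,0]
    - [0.0,0,0,0,0,0,0]

```text
time_s: 20.1
eef_pos: [0.4257, 0.3624, 0.2413]
tcp_rot: [1.697, 2.176, 0.585]
ft_force: [0.5, -0.2, -1.3]
opening: 0.0134
finger_force: 78.2
```

```bash
python3 chk.py; python3 - <<'E'
import cv2,glob,numpy as np
from h import capture
L=sorted([f for f in glob.glob("pics/w*.png") if f[6:-4].isdigit()],key=lambda f:int(f[6:-4]))[-1];print(L)
im=cv2.imread(L);s=np.ascontiguousarray(capture("scene")[:,:,::-1]);cv2.imwrite("pics/scene9.png",s)
c=np.zeros((600,800,3),np.uint8)
c[:420,:560]=cv2.resize(im,(560,420));c[:240,560:]=cv2.resize(cv2.imread("pics/w1945.png")[140:300,200:360],(240,240))
c[420:600,:240]=cv2.resize(im[130:310,200:440],(240,180))
c[240:600,560:]=cv2.resize(s[255:375,170:250],(240,360));cv2.imwrite("pics/c9.png",c)
E
```

```text
[-0.511   0.3111 -0.5613  2.2676  1.2431  0.5527 -1.8527] F tool [-0.3436 -0.2933  1.2865] M [ 0.6618 -0.0643  0.0124]
20.1 tool shift [ 0.0034 -0.0005  0.1163] turn [ 0.0013  0.0002 -0.0005] world [ 0.0553  0.0175 -0.1009]
tip plate [[0.0004 0.1146 0.0953]]
[294.9032 183.4789] [281 166  30  39 568] [-0.0226  0.1398 -0.01  ]
pics/w2010.png
```

View pics/c9.png

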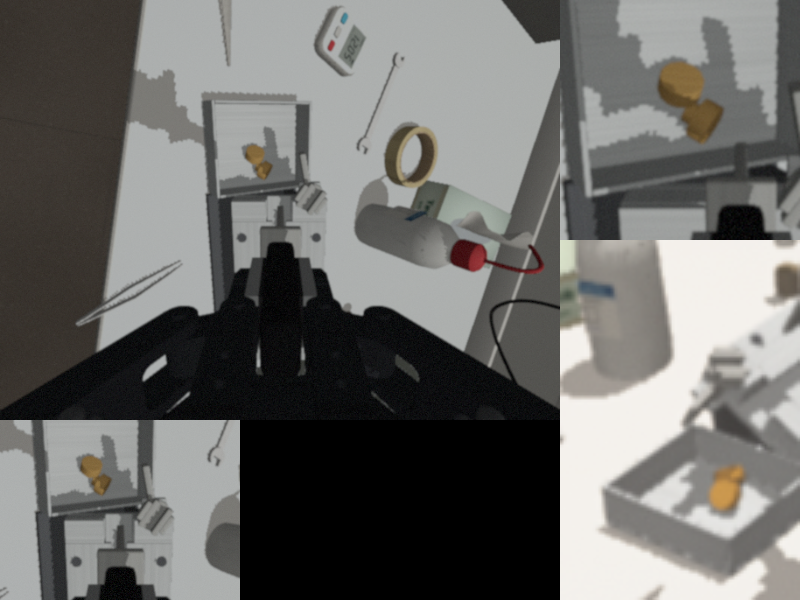

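Both plugs lie in the tray and the stop's tab points along +y, clear of the slot. Now the scraper goes back to the stand.

```bash
python3 - <<'E'
from leg import *
from search import leg,fk,t
o=get_obs();T=tcp(o);q=o["joints"];Tg=np.load("Tg.npy")
up=Tg[:3,3]+[0,0,.15]
for pos in (up,Tg[:3,3]):
    out=leg(q,pos,Tg[:3,:3]);Q=np.array(out);q=Q[-1];print(q,Q.min(0),Q.max(0),np.linalg.norm(fk(q,t)[0]-pos))
legplan(up,Tg[:3,:3],T)
E
```

```text
[ 1.2231  0.5542 -1.2674  2.09    0.6505  0.9777  1.274 ] [-0.4143  0.2117 -1.27    2.09    0.4549  0.3266 -1.6588] [ 1.2231  0.5542 -0.5666  2.3624  1.2019  0.9777  1.274 ] 1.2848094380337849e-07
[ 1.0124  0.7251 -0.9897  2.2161  0.9716  0.7357  1.0066] [ 1.0124  0.5936 -1.2036  2.1289  0.719   0.7357  1.0066] [ 1.1708  0.7251 -0.9897  2.2161  0.9716  0.915   1.2152] 9.300046398229138e-07
[0.0, -0.0387, -0.0061, -0.0044, 0.0306, 0.0266, -0.0993], [0.0, -0.0378, -0.01, -0.0051, 0.0307, 0.0265, -0.0993], [0.0, -0.0364, -0.0139, -0.0057, 0.0306, 0.0266, -0.0993], [0.0, -0.0347, -0.0177, -0.0062, 0.0307, 0.0265, -0.0993], [0.0, -0.0326, -0.0211, -0.0065, 0.0306, 0.0266, -0.0993], [0.0, -0.0302, -0.0245, -0.0067, 0.0306, 0.0265, -0.0993], [0.0, -0.0274, -0.0276, -0.0066, 0.0307, 0.0266, -0.0993], [0.0, -0.0244, -0.0303, -0.0064, 0.0306, 0.0266, -0.0993], [0.0, -0.021, -0.0328, -0.006, 0.0306, 0.0265, -0.0993], [0.0, -0.0176, -0.0348, -0.0056, 0.0307, 0.0266, -0.0993], [0.0, -0.0138, -0.0366, -0.0048, 0.0306, 0.0265, -0.0993], [0.0, -0.0101, -0.0379, -0.004, 0.0306, 0.0266, -0.0993], [0.0, -0.0061, -0.0389, -0.0031, 0.0307, 0.0266, -0.0993], [0.0, -0.0022, -0.0393, -0.0019, 0.0306, 0.0265, -0.0993],
```

```bash
cat > search3.py <<'E'
from search import *
from search2 import rotm
import pickle
Tg=np.load("Tg.npy");up=Tg[:3,3]+[0,0,.15]
def trial(seed):
    g=np.random.default_rng(seed);n=1 if seed%2 else 2
    P=[(np.array([g.uniform(.36,.5),g.uniform(-.2,.4),g.uniform(.28,.42)]),rotm(g.uniform(-.5,.7),g.uniform(-.6,.6),g.uniform(1,3.5))) for _ in range(n)]
    out=[];q=q0
    for x,r in P+[(up,Tg[:3,:3]),(Tg[:3,3],Tg[:3,:3])]:
        out+=leg(q,x,r);q=out[-1]
        if np.linalg.norm(fk(q,t)[0]-x)>.004: return None
    for a in out[:-5]:
        x,r=fk(a,t)
        if x[2]+r[2,2]*.0966<.14: return None
    Q=np.array(out);mar=np.minimum(Q-LIM[:,0],LIM[:,1]-Q);mar[:,5]*=2
    return (min(mar.min(),.4)-.006*len(out),mar.min(),seed,q,len(out),P)
if __name__=="__main__":
    with Pool() as po: res=[r for r in po.imap_unordered(trial,range(2500),chunksize=20) if r]
    res.sort(key=lambda r:-r[0])
    for r in res[:2]: print(r)
    T=tcp(get_obs())
    for x,r in res[0][5]+[(up,Tg[:3,:3])]: T=legplan(x,r,T)
    pickle.dump(res[0],open("res3.pkl","wb"))
E
OMP_NUM_THREADS=1 timeout 300 python3 search3.py
```

```text
(np.float64(0.15926053789999195), np.float64(0.29126053789999196), 1899, array([ 0.7897,  0.5926, -0.6504,  2.2187,  0.711 ,  0.5445,  1.2629]), 22, [(array([0.4885, 0.3855, 0.3433]), array([[-0.1295,  0.933 ,  0.3357],
       [ 0.9868,  0.1546, -0.0491],
       [-0.0978,  0.3249, -0.9407]]))])
(np.float64(0.15836806058473585), np.float64(0.29036806058473585), 531, array([ 0.6773,  0.557 , -0.4962,  2.2196,  0.5671,  0.4872,  1.4049]), 22, [(array([0.4769, 0.3596, 0.3496]), array([[-0.3096,  0.8605,  0.4045],
       [ 0.9003,  0.4022, -0.1665],
       [-0.306 ,  0.3126, -0.8992]]))])Traceback (most recent call last):
  File "search3.py", line 22, in <module>
    for x,r in res[0][5]+[(up,Tg[:3,:3])]: T=legplan(x,r,T)
                                             ^^^^^^^
NameError: name 'legplan' is not defined
```

```bash
python3 - <<'E'
from leg import *
from search3 import trial,up,Tg
P=trial(1899)[5];T=tcp(get_obs())
for x,r in P+[(up,Tg[:3,:3])]: T=legplan(x,r,T)
E
```

```text
[0.0, 0.0019, 0.0273, -0.0141, 0.0488, -0.034, 0.0162], [0.0, 0.0018, 0.0265, -0.0155, 0.0488, -0.034, 0.0161], [0.0, 0.0017, 0.0258, -0.0169, 0.0487, -0.034, 0.0162], [0.0, 0.0015, 0.0248, -0.0181, 0.0488, -0.034, 0.0162], 
[0.0, -0.0369, -0.0099, 0.007, 0.0125, 0.0221, -0.1005], [0.0, -0.0359, -0.0135, 0.0063, 0.0126, 0.0221, -0.1005], [0.0, -0.0345, -0.017, 0.0057, 0.0125, 0.0221, -0.1005], [0.0, -0.0327, -0.0203, 0.0052, 0.0126, 0.0221, -0.1005], [0.0, -0.0306, -0.0234, 0.0048, 0.0125, 0.0221, -0.1005], [0.0, -0.0283, -0.0263, 0.0045, 0.0125, 0.0221, -0.1005], [0.0, -0.0255, -0.029, 0.0042, 0.0126, 0.0221, -0.1005], [0.0, -0.0227, -0.0313, 0.004, 0.0125, 0.022, -0.1005], [0.0, -0.0194, -0.0334, 0.004, 0.0126, 0.0221, -0.1005], [0.0, -0.0161, -0.0351, 0.0041, 0.0125, 0.0221, -0.1005], [0.0, -0.0126, -0.0366, 0.0041, 0.0125, 0.0221, -0.1004], [0.0, -0.0089, -0.0375, 0.0044, 0.0126, 0.0221, -0.1005], [0.0, -0.0053, -0.0382, 0.0047, 0.0125, 0.0221, -0.1005], [0.0, -0.0015, -0.0385, 0.0051, 0.0125, 0.0221, -0.1005], [0.0, 0.0023, -0.0384, 0.0056, 0.0126, 0.0221, -0.1005],
```

>>> play_rows:
  targets:
    - [0.0,0.002,0.027,-0.014,0.0488,-0.034,0.016]
    - [0.0,0.002,0.0265,-0.0155,0.0488,-0.034,0.016]
    - [0.0,0.002,0.026,-0.017,0.0488,-0.034,0.016]
    - [0.0,0.0015,0.025,-0.018,0.0488,-0.034,0.016]
    - [0.0,0,0,0,0,0,0]

```text
time_s: 20.7
eef_pos: [0.4916, 0.3886, 0.3442]
tcp_rot: [1.853, 2.142, 0.291]
ft_force: [1.3, -0.1, -0.2]
opening: 0.013
finger_force: 78.3
```

>>> play_rows:
  targets:
    - [0.0,-0.037,-0.01,0.007,0.0125,0.022,-0.1005]
    - [0.0,-0.036,-0.0135,0.006,0.0125,0.022,-0.1005]
    - [0.0,-0.0345,-0.017,0.006,0.0125,0.022,-0.1005]
    - [0.0,-0.0327,-0.02,0.005,0.0125,0.022,-0.1005]
    - [0.0,-0.0306,-0.0234,0.005,0.0125,0.022,-0.1005]
    - [0.0,-0.028,-0.0263,0.0045,0.0125,0.022,-0.1005]
    - [0.0,-0.0255,-0.029,0.004,0.0125,0.022,-0.1005]
    - [0.0,-0.0227,-0.0313,0.004,0.0125,0.022,-0.1005]
    - [0.0,-0.0194,-0.0334,0.004,0.0125,0.022,-0.1005]
    - [0.0,-0.016,-0.035,0.004,0.0125,0.022,-0.1005]
    - [0.0,-0.0126,-0.0366,0.004,0.0125,0.022,-0.1005]
    - [0.0,-0.009,-0.0375,0.0044,0.0125,0.022,-0.1005]

```text
time_s: 21.9
eef_pos: [0.4589, -0.0717, 0.2635]
tcp_rot: [0.312, 3.053, 0.071]
ft_force: [0.2, -0.4, -1.4]
opening: 0.0132
finger_force: 78.2
```

>>> play_rows:
  targets:
    - [0.0,-0.005,-0.038,0.0047,0.0125,0.022,-0.1005]
    - [0.0,-0.0015,-0.0385,0.005,0.0125,0.022,-0.1005]
    - [0.0,0.002,-0.038,0.0056,0.0125,0.022,-0.1005]
    - [0.0,0,0,0,0,0,0]
    - [0.0,0,0,0,0,0,0]

```text
time_s: 22.4
eef_pos: [0.4526, -0.1842, 0.2444]
tcp_rot: [-0.143, 3.129, 0.011]
ft_force: [0.5, 1.5, -0.9]
opening: 0.0132
finger_force: 78.3
```

```bash
cat > c2.py <<'E'
from leg import *
o=get_obs();T=tcp(o);Tg=np.load("Tg.npy");print(o["joints"],"F",o["ft_force"],"opening",o["opening"])
moves(Tg[:3,3]+[0,0,.09],Tg[:3,:3],o);moves(Tg[:3,3],Tg[:3,:3],o)
E
python3 c2.py
```

```text
[ 1.0009  0.3925 -0.8956  2.0937  0.4045  0.8285  1.5273] F [ 0.5089  1.5414 -0.9476] opening 0.013176836118368875
22.4 tool shift [-0.0027 -0.0054  0.0538] turn [ 0.0068  0.0091 -0.0084] world [ 0.0037 -0.0048 -0.0538]
22.4 tool shift [-0.0018 -0.0061  0.1438] turn [ 0.0068  0.0091 -0.0084] world [ 0.0037 -0.0048 -0.1438]
```

>>> play_rows:
  targets:
    - [0.0,-0.0025,-0.0054,0.02,0.0068,0.0091,-0.0084]
    - [0.0,0,0,0.025,0,0,0]
    - [0.0,0,0,0.005,0,0,0]
    - [0.0,0,0,0,0,0,0]
    - [0.0,0,0,0,0,0,0]
    - [0.0,0,0,0,0,0,0]

```text
time_s: 23.0
eef_pos: [0.4584, -0.1883, 0.1975]
tcp_rot: [-0.163, 3.132, -0.005]
ft_force: [0.5, -0.5, -0.6]
opening: 0.0133
finger_force: 78.2
```

```bash
python3 c2.py; python3 - <<'E'
from h import *
# blade column/tip check against earlier frames
im=cv2.cvtColor(np.ascontiguousarray(capture("wrist")[:,:,::-1]),cv2.COLOR_BGR2GRAY);cv2.imwrite("pics/w23.png",im)
a=cv2.imread("pics/w3.png",0);tpl=a[255:330,285:360]
for n,b in (("now",im),("w5",cv2.imread("pics/w5.png",0)),("w2010",cv2.imread("pics/w2010.png",0))):
    r=cv2.matchTemplate(b[235:350,265:380],tpl,cv2.TM_CCOEFF_NORMED);print(n,cv2.minMaxLoc(r)[1],np.array(cv2.minMaxLoc(r)[3])-20)
E
```

```text
[ 0.9293  0.4629 -0.8295  2.1271  0.5076  0.7494  1.4454] F [ 0.5316 -0.4713 -0.5588] opening 0.013306410552792325
23.0 tool shift [ 0.0022 -0.0004  0.0069] turn [-0.0034  0.005   0.0037] world [-0.0021 -0.0007 -0.0069]
23.0 tool shift [ 0.0027 -0.0001  0.0969] turn [-0.0034  0.005   0.0037] world [-0.0021 -0.0007 -0.0969]
now 0.9544281363487244 [0 0]
w5 0.9333477020263672 [0 0]
w2010 0.9668990969657898 [-1  0]
```

The scraper hasn't moved in the grip and the alignment is within 2 mm. I correct and lower it.

>>> play_rows:
  targets:
    - [0.0,0.0022,-0.0002,0.0,-0.0034,0.005,0.0037]
    - [0.0,0,0,0.015,0,0,0]
    - [0.0,0,0,0.015,0,0,0]
    - [0.0,0,0,0,0,0,0]
    - [0.0,0,0,0,0,0,0]

```text
time_s: 23.55
eef_pos: [0.4551, -0.1889, 0.166]
tcp_rot: [0.156, -3.135, -0.002]
ft_force: [0.6, -0.3, -1.3]
opening: 0.0132
finger_force: 78.9
```

```bash
python3 c2.py
```

```text
[ 0.8919  0.5069 -0.7845  2.154   0.5623  0.6965  1.3935] F [ 0.6445 -0.2967 -1.3214] opening 0.013211189113742293
23.55 tool shift [-0.0011 -0.0002 -0.0246] turn [ 0.0017 -0.0029 -0.0004] world [ 0.0012 -0.0001  0.0246]
23.55 tool shift [-0.0013 -0.0003  0.0654] turn [ 0.0017 -0.0029 -0.0004] world [ 0.0012 -0.0001 -0.0654]
```

>>> play_rows:
  targets:
    - [0.0,-0.0012,-0.0003,0.015,0.0017,-0.0029,0]
    - [0.0,0,0,0.02,0,0,0]
    - [0.0,0,0,0.015,0,0,0]
    - [0.0,0,0,0.008,0,0,0]
    - [0.0,0,0,0.004,0,0,0]
    - [0.0,0,0,0,0,0,0]

```text
time_s: 24.15
eef_pos: [0.457, -0.1893, 0.1046]
tcp_rot: [-0.156, 3.136, -0.001]
ft_force: [0.4, 0.2, -0.6]
opening: 0.0129
finger_force: 78.8
```

```bash
python3 c2.py
```

```text
[ 0.7991  0.5936 -0.6736  2.1953  0.6994  0.5731  1.2703] F [ 0.3799  0.245  -0.5905] opening 0.012885674193490172
24.15 tool shift [ 0.0005  0.0003 -0.086 ] turn [-0.0008  0.0013 -0.0006] world [-0.0007  0.0003  0.086 ]
24.15 tool shift [0.0007 0.0003 0.004 ] turn [-0.0008  0.0013 -0.0006] world [-0.0007  0.0003 -0.004 ]
```

Lower the last 4 mm, check the seat force, then release.

>>> play_rows:
  targets:
    - [0.0,0.0005,0.0003,0.002,0,0,0]
    - [0.0,0,0,0.0015,0,0,0]
    - [0.0,0,0,0,0,0,0]
    - [0.0,0,0,0,0,0,0]

```text
time_s: 24.55
eef_pos: [0.4565, -0.1891, 0.1013]
tcp_rot: [-0.156, 3.135, -0.002]
ft_force: [0.2, 0.4, -0.2]
opening: 0.0132
finger_force: 78.8
```

>>> play_rows:
  targets:
    - [0.03,0,0,0,0,0,0]
    - [0.0854,0,0,0,0,0,0]
    - [0.0854,0,0,0,0,0,0]
    - [0.0854,0,0,0,0,0,0]
    - [0.0854,0,0,0,0,0,0]
    - [0.0854,0,0,0,0,0,0]
    - [0.0854,0,0,0,0,0,0]
    - [0.0854,0,0,0,0,0,0]

```text
time_s: 25.35
eef_pos: [0.4563, -0.189, 0.101]
tcp_rot: [-0.156, 3.136, -0.001]
ft_force: [0.6, -0.2, -1.3]
opening: 0.0856
finger_force: 0.0
```

>>> play_rows:
  targets:
    - [0.0854,0,0,-0.01,0,0,0]
    - [0.0854,0,0,-0.025,0,0,0]
    - [0.0854,0,0,-0.04,0,0,0]
    - [0.0854,0,0,-0.04,0,0,0]
    - [0.0854,0,0,-0.04,0,0,0]
    - [0.0854,0.0,0,-0.012,0,0,0]
    - [0.0854,0,0,0,0,0,0]
    - [0.0854,0,0,0,0,0,0]
    - [0.0854,0,0,0,0,0,0]

```text
time_s: 26.25
eef_pos: [0.4545, -0.1888, 0.2664]
tcp_rot: [0.156, -3.136, -0.001]
ft_force: [1.2, 0.1, 0.0]
opening: 0.0857
finger_force: 0.0
```

```bash
python3 - <<'E'
from h import *
o=get_obs();T=tcp(o);w=camT("wrist",T);im=np.ascontiguousarray(capture("wrist")[:,:,::-1]);cv2.imwrite("pics/w30.png",im)
def tops(im,w):
    g=cv2.cvtColor(im,cv2.COLOR_BGR2GRAY);m=(g[120:320,240:400]<32).astype(np.uint8)
    n,l,s,c=cv2.connectedComponentsWithStats(m)
    return [(s[i].tolist(),c[i]+[240,120]) for i in range(1,n) if s[i,4]>150]
T2=np.load("T2.npy")
print(o["time_s"],T[:3,3]);print("now",tops(im,w));print("w2",tops(cv2.imread("pics/w2.png"),0))
# scene comparison around stand: before vs after
t0=cv2.imread("pics/top0.png");t1=np.ascontiguousarray(capture("top")[:,:,::-1]);cv2.imwrite("pics/top9.png",t1)
d=cv2.absdiff(cv2.GaussianBlur(t0,(3,3),0),cv2.GaussianBlur(t1,(3,3),0)).max(2)>40
n,l,s,c=cv2.connectedComponentsWithStats(d.astype(np.uint8))
print([(s[i].tolist()) for i in range(1,n) if s[i,4]>5])
E
```

```text
26.25 [ 0.4545 -0.1888  0.2664]
now [([71, 89, 18, 46, 694], array([319.7075, 232.1138]))]
w2 [([54, 90, 19, 46, 697], array([303.5222, 231.7446]))]
[[386, 253, 123, 86, 5769], [228, 258, 9, 5, 33], [159, 262, 7, 5, 20], [200, 264, 8, 6, 33], [161, 266, 8, 7, 32], [168, 269, 12, 14, 96], [177, 276, 5, 6, 17], [318, 299, 63, 35, 1604], [399, 308, 6, 3, 15], [0, 416, 4, 5, 16], [301, 426, 38, 22, 509], [286, 445, 13, 18, 93], [292, 457, 8, 9, 60], [260, 464, 24, 16, 144]]
```

```bash
python3 -c "
from rig import *
print(close_job())"
```

```text
the job is handed in; nothing more can be done
None
```

The job is handed in: the swing stop is turned clear and left open, both plugs are in the catch tray, and the scraper is back upright in its stand with the gripper open, all in 26 s of robot time.

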